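# Tip the drain board to sort round parts from flat plates

### The job

The washed cylinder parts lie mixed on the tip-up drain board: raise the board by its grab bar so that the two round parts (piston and guide bushing) roll off by themselves into the bin under its low edge while the two flat flange plates stay on the board. Lower the board back onto its rest without letting it drop, then lay both plates flat in the empty low tray without dropping them in. Do not touch the round parts with the gripper, and leave the other things on the bench where they are.

Things in the scene. Friction and masses are not known exactly. Their poses are not given: they have to be found in the camera images.
- stand: Fixed grey steel stand, 270 mm (its x) by 275 mm (its y), 86 mm high, that carries the drain board. Origin on the worktop under its middle; its x runs along the hinge, -y points to the board's low edge and the round-parts bin, +y to the grab bar, z up.
- board (a joint): Tilt of the drain board, rad: 0 = level, down on its rest (start); grows as the grab-bar side is lifted, up to 0.7. Nothing holds the board up: let go, it falls back to 0. The round parts start to roll at about 0.07 to 0.13 (4 to 7 degrees) and surely by 0.16; the plates slide only somewhere above 0.44 (25 degrees). Lifting at the bar takes about 10 N.
- board_handle (a point): Middle of the board's grab bar: a straight round steel bar, 14 mm thick, 140 mm long, along this point's x (parallel to the hinge). It lies 335 mm from the hinge (along y) and 70 mm above it (along z); level, it is 160 mm above the worktop, 44 mm higher than the rim top and 40 mm out from it. It can turn between the fingers. Axes of the board: x along the hinge, y from hinge to bar, z off the board.
- board_hinge (a point): Middle of the board's hinge axis, 90 mm above the worktop, 25 mm inside the board's low edge. Axes as board_handle: the axis is x, and lifting the bar turns the board about +x.
- board_mid (a point): Middle of the board's upper face (black ribbed rubber mat on sheet steel, 290 mm in x, 320 mm in y, 100 mm above the worktop when level). Axes as board_handle. Rims 5 mm thick stand 16 mm above the mat along both sides and the grab-bar edge (inner faces 140 mm away in x, 155 mm in +y); the low edge (160 mm away in -y) is open. Board with bar: 1.0 kg.
- round_bin: Fixed grey plastic bin for round parts, 300 mm (its x) by 150 mm (its y), 70 mm high, walls and floor 5 mm, open on top, standing under the board's low edge, which reaches a little past its near wall. Origin at the middle of its underside.
- flat_tray: Fixed low grey plastic tray for flat parts, empty and open on top, 200 mm (its x) by 150 mm (its y), 45 mm high, walls and floor 5 mm (inside 190 by 140 mm). It stands either to the left or to the right of the board. Origin at the middle of its underside.
- piston: Round part: matte aluminium piston with seal grooves, a cylinder 50 mm in diameter and 60 mm long, lying on its side on the low half of the board; origin at its middle, its own x along the cylinder, about parallel to the hinge. About 0.24 kg.
- bushing: Round part: stainless steel guide bushing (plain tube), 40 mm in diameter and 80 mm long, lying on its side on the low half of the board; origin at its middle, its own x along the cylinder, about parallel to the hinge. About 0.42 kg.
- plate_large: Flat part: steel flange plate 90 mm (its x) by 52 mm (its y), 10 mm thick, with one large and four small holes, lying flat on the half of the board next to the grab bar. Origin at the middle of its underside. About 0.29 kg.
- plate_small: Flat part: steel flange plate 80 mm (its x) by 46 mm (its y), 10 mm thick, with one large and four small holes, lying flat on the half of the board next to the grab bar. Origin at the middle of its underside. About 0.23 kg.
- carton: Bystander: fixed closed cardboard carton, 170 mm (its x) by 120 mm (its y) by 60 mm high, on the other side of the board from the tray. Origin at the middle of its underside.
- plug_a: Bystander: yellow plastic end plug, 64 mm across, 40 mm high, on the worktop between the robot and the board. Origin under its middle.
- plug_b: Bystander: yellow plastic end plug, 64 mm across, 40 mm high, on the worktop at the right, beyond the tray or carton. Origin under its middle.
- spanner: Bystander: open-ended spanner, 200 mm long, lying beyond the board.
- scraper: Bystander: gasket scraper, 200 mm long, lying beyond the board and the round-parts bin.
- oil: Bystander: white oil bottle, 60 mm across, 160 mm high, standing beyond the board at the left.
- brush: Bystander: parts brush, 180 mm long, lying between the robot and the board.

How it is judged:
On the way:
1. both round parts have rolled into the round-parts bin while both plates still lie on the board (x of piston in the frame of round_bin between -0.145 and 0.145 m and y of piston in the frame of round_bin between -0.072 and 0.072 m and z of piston in the frame of round_bin between 0 and 0.075 m and x of bushing in the frame of round_bin between -0.145 and 0.145 m and y of bushing in the frame of round_bin between -0.072 and 0.072 m and z of bushing in the frame of round_bin between 0 and 0.075 m and x of plate_large in the frame of board_mid between -0.14 and 0.14 m and y of plate_large in the frame of board_mid between -0.16 and 0.16 m and z of plate_large in the frame of board_mid between -0.01 and 0.03 m and x of plate_small in the frame of board_mid between -0.14 and 0.14 m and y of plate_small in the frame of board_mid between -0.16 and 0.16 m and z of plate_small in the frame of board_mid between -0.01 and 0.03 m), for 0.2 s.
At the end, for the whole second after the job is handed in: Piston and bushing lie at rest inside the round-parts bin, both plates lie at rest and flat (within 0.3 rad, side by side or one on the other) inside the low tray, and the board is back down on its rest (tilt under 0.03 rad) (x of piston in the frame of round_bin between -0.145 and 0.145 m and y of piston in the frame of round_bin between -0.072 and 0.072 m and z of piston in the frame of round_bin between 0 and 0.075 m and x of bushing in the frame of round_bin between -0.145 and 0.145 m and y of bushing in the frame of round_bin between -0.072 and 0.072 m and z of bushing in the frame of round_bin between 0 and 0.075 m and x of plate_large in the frame of flat_tray between -0.095 and 0.095 m and y of plate_large in the frame of flat_tray between -0.07 and 0.07 m and z of plate_large in the frame of flat_tray between -0.005 and 0.035 m and x of plate_small in the frame of flat_tray between -0.095 and 0.095 m and y of plate_small in the frame of flat_tray between -0.07 and 0.07 m and z of plate_small in the frame of flat_tray between -0.005 and 0.035 m and (angle between plate_large's own z axis and vertical below 0.3 rad or angle between plate_large's own z axis and vertical above 2.84 rad) and (angle between plate_small's own z axis and vertical below 0.3 rad or angle between plate_small's own z axis and vertical above 2.84 rad) and linear speed of each of piston, bushing, plate_large, plate_small below 0.03 m/s and value of joint board below 0.03 rad); the robot touches nothing.
It fails at once if the gripper or arm touches a round part (contact force between any of the fingers, the arm and piston above 0.5 N or contact force between any of the fingers, the arm and bushing above 0.5 N).
It fails at once if the board is let fall (it swings down faster than 2 rad/s, as it does when released with the bar more than about 25 mm above its resting height) (velocity of joint board below -2 rad/s).
It fails at once if a plate is dropped or thrown into the low tray (moving faster than 1 m/s inside it, a fall of more than 5 cm) ((x of plate_large in the frame of flat_tray between -0.095 and 0.095 m and y of plate_large in the frame of flat_tray between -0.07 and 0.07 m and z of plate_large in the frame of flat_tray between -0.04 and 0.04 m and linear speed of plate_large above 1 m/s) or (x of plate_small in the frame of flat_tray between -0.095 and 0.095 m and y of plate_small in the frame of flat_tray between -0.07 and 0.07 m and z of plate_small in the frame of flat_tray between -0.04 and 0.04 m and linear speed of plate_small above 1 m/s)).
It fails at once if a bystander is shifted by more than 30 mm (distance of any of plug_a, plug_b, spanner, scraper, oil, brush from where it was at the start of the episode above 0.03 m).
It also fails if it takes over 72 s, if anything falls off the work surface, if the arm or the gripper's body presses on something with over 40 N, if the wrist force passes 120 N, or if a joint passes its speed limit or range.

### The arm

A 6-joint arm with a two-finger parallel gripper is mounted at the origin on the work surface. World frame = base frame: x ahead of the robot, y to its left, z up, the work surface at z = 0. Lengths are in m, angles in rad, forces in N, time in s.
With the tool pointing down it reaches from about 0.35 to 0.725 m from the base axis. Payload 6 kg.
Tool frame: the origin (TCP) lies at the very end of the fingers, on their centre line; the grasp point (between the pads) lies 19 mm behind it; z points along the fingers, y is the line along which they close (so a half turn about z gives the same grasp; the last joint's range is limited). The gripper opens to 85 mm and grips with 20 to 120 N. Pads are 22 mm wide; open, the fingers measure 114 mm over their backs; the gripper's body (76 mm by 85 mm) begins 54 mm behind the grasp point. The pads swing forward as they close: fully open they stand 13 mm farther back than shut.
Start: joints at [-0.837, 0.04, 0.085, 0, -1.615, -0.334], TCP at [0.234, -0.553, 0.197] pointing down, gripper open.
Joint ranges: [-2.56, 2.56], [-1.29, 2.01], [-1.08, 1.49], [-3.29, 1.98], [-2.81, -0.18], [-2.99, 2.99]. Speed limits (rad/s): [2.57, 2.57, 3.01, 3.14, 3.14, 3.14].

### API

Orientations are given as a unit quaternion [x, y, z, w].
In Python, from bench import ctrl gives the robot as it stands.
- The arm moves only by the tool jog_arm, never from a script. Its argument "motion" is a list of rows, each an object of numbers: "jaw": the closure in counts, from 0 (fully open) to 255 (shut); "tx", "ty", "tz": the shift along the tool's x, y, z in cm; "rx", "ry", "rz": the turn, a rotation vector about the tool's x, y, z in degrees. In form: [{"jaw": .., "tx": .., "ty": .., "tz": .., "rx": .., "ry": .., "rz": ..}, ...]. A call has exactly 5 rows; each row is the pose to reach, as a shift and turn from the pose commanded when the call began, along the tool's axes at that moment; what a row does not reach only later rows make up. A row lasts 1/12 s, in which the tool goes at most 41.7 mm and 7.16 degrees, less where a joint would pass 70% of its speed; a pose out of reach is approached as far as the arm can. A call with a gripper value outside its range is refused whole. The fingers move at their own pace and stop on an object; the grip force is fixed at half the most. Time passes only in rows, so rows that repeat a pose let the fingers close, or fill a call up. It gives the time, the measured TCP pose, the force, the opening and the grip force at its end, in the units of the state.
- ctrl.observe(): the state, without advancing time (a new reading comes with each control period).
- ctrl.capture(name): name is "side" or "top"; returns the picture (420x560x3 uint8, red, green, blue); there is no depth.
- ctrl.camera_model(name): a dict with "intrinsics" (3x3 intrinsics, pixels), "dist" ([k1, k2, p1, p2, k3] as OpenCV has them; the pictures are not rectified), "position" and "rotation" of the camera in the world. Camera axes: x right, y down, z forward; pixel columns grow to the right and rows downward; lengths in m; the calibration is good to about 2 mm. A picture is of the moment at which its call begins. camera_model takes no time and is no camera call.
- ctrl.hand_in(): hands the job in; it is judged then, once.
The state is a dict: "t": time; "joint_positions": joint angles; "qd": joint speeds; "tau": joint torques, N m; "ee_pos": TCP position; "ee_rot": TCP orientation; "ft_force": force on the tool from outside, world axes, zero at the start; "wrist_torque": the same for the moment, N m; "width": opening from 0.0 (shut) to 1.0 (fully open); "grasp_force": force on a finger pad.
Only numpy, scipy, OpenCV 4.12 (cv2) and the standard library are available. Lean on these libraries where they do the work, as an engineer would, in place of code of your own. Each camera call takes 0.05 s, during which the arm holds its last target. There are 200 camera calls.

## Working session

There is one attempt and no reset: what is moved stays moved. The work goes in short steps, Python scripts to look and compute and a tool call to move; the robot and the scene stay as the last step left them, time stands still between calls to the robot, and variables do not carry over. Pictures are saved under pics/ and viewed, at most 10 in all, crops included, and the job is handed in when it is done.

Besides the shell and the picture viewer there is one more tool, called as a command line: name --argument value ..., lists and objects as JSON in quotes. jog_arm: Moves the arm, as the interface text tells. Its arguments: {"type":"object","properties":{"motion":{"type":"array"}},"required":["motion"]}

```bash
ls; mkdir -p pics; python3 - <<'E'
from bench import ctrl
import cv2
for n in("top","side"):
    cv2.imwrite(f"pics/{n}0.png",ctrl.capture(n)[:,:,::-1]); m=ctrl.camera_model(n); print(n,m)
print(ctrl.observe())
E
```

```text
pics
top {'intrinsics': array([[379.84885688,   0.        , 278.8458164 ],
       [  0.        , 379.84885688, 211.59712125],
       [  0.        ,   0.        ,   1.        ]]), 'dist': array([-0.07895262,  0.        ,  0.        ,  0.        ,  0.        ]), 'position': array([0.46099917, 0.01396739, 1.18565511]), 'rotation': array([-0.69856385,  0.71435876, -0.03665509,  0.01888163])}
side {'intrinsics': array([[442.88261226,   0.        , 278.03216661],
       [  0.        , 442.88261226, 212.44869115],
       [  0.        ,   0.        ,   1.        ]]), 'dist': array([-0.08926862,  0.        ,  0.        ,  0.        ,  0.        ]), 'position': array([0.39854613, 0.7477994 , 0.91930027]), 'rotation': array([-0.10339699,  0.92316582, -0.36887798,  0.0316695 ])}
{'t': 0.1, 'joint_positions': array([-8.37281516e-01,  4.07715854e-02,  8.39423736e-02, -3.92774403e-04,
       -1.61548966e+00, -3.33692884e-01]), 'qd': array([ 0.00147566, -0.00036082,  0.00160308,  0.00146034,  0.00025775,
        0.00039021]), 'tau': array([-4.04710503e-03, -3.69344044e+01,  3.48281944e+01,  6.95176810e+00,
       -4.53318164e-03,  9.74108133e-06]), 'ee_pos': array([ 0.23348209, -0.55234573,  0.19608801]), 'ee_rot': array([-1.98590460e-01,  9.80082247e-01,  7.55234022e-04, -2.18291028e-04]), 'ft_force': array([0.35420829, 0.58409551, 0.64748511]), 'wrist_torque': array([-0.02001613, -0.01284443,  0.02647852]), 'grasp_force': 0.0, 'width': 0.998744482320279}
```

View pics/top0.png

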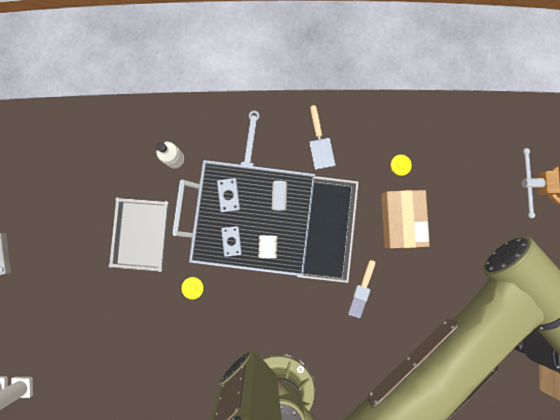

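View pics/side0.png

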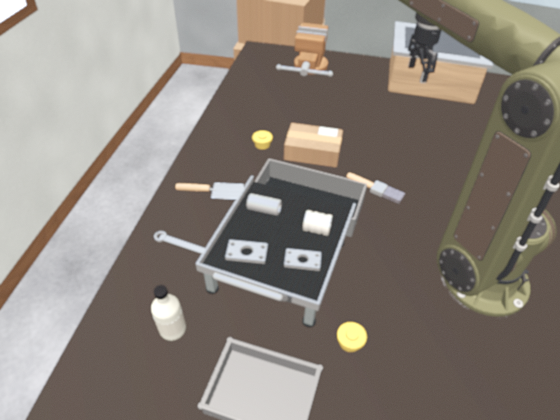

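The top view shows the board with its grab bar on the left (~(186,208)), the bin on the right (~(328,230)), the tray at (139,235), the carton at (405,219), the plates at (228,195) and (231,241), the bushing at (279,195) and the piston at (268,246). I'll enlarge the board and tray for corner readings.

```bash
python3 - <<'E'
import cv2
a=cv2.imread("pics/top0.png")[140:300,100:300]
cv2.imwrite("pics/c1.png",cv2.resize(a,None,fx=3.75,fy=3.75,interpolation=cv2.INTER_CUBIC))
E
cat > h.py <<'E'
import numpy as np, cv2
from scipy.spatial.transform import Rotation as R
from bench import ctrl
def px2w(n,uv,z):
    m=ctrl.camera_model(n); K,d=m["intrinsics"],m["dist"]
    p=cv2.undistortPoints(np.array(uv,float).reshape(-1,1,2),K,d).reshape(-1,2)
    r=R.from_quat(m["rotation"]).apply(np.c_[p,np.ones(len(p))]); c=m["position"]
    return c+r*((z-c[2])/r[:,2])[:,None]
def w2px(n,P):
    m=ctrl.camera_model(n); r=R.from_quat(m["rotation"]).inv()
    P=r.apply(np.atleast_2d(P)-m["position"])
    return cv2.projectPoints(P,np.zeros(3),np.zeros(3),m["intrinsics"],m["dist"])[0].reshape(-1,2)
def crop(uv): return np.array(uv,float)/3.75+[100-0.37,140-0.37]
E
```

```text
(no output)
```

View pics/c1.png

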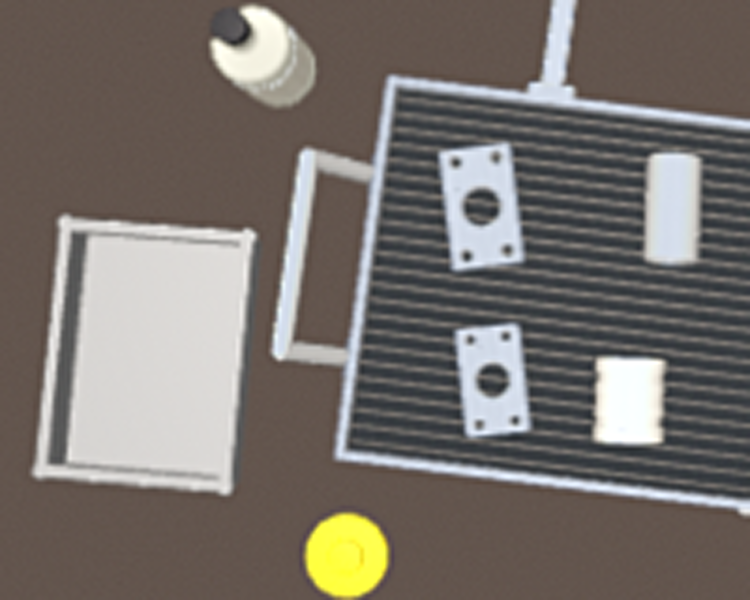

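Crop readings: bar ends (307,153)–(282,355); tray rim corners (65,220),(252,235),(230,488),(40,472); large plate hole (481,207), small plate hole (492,380).

```bash
python3 - <<'E'
from h import *
np.set_printoptions(precision=4,suppress=True)
f=lambda q,z:px2w("top",crop(q),z)
ln=lambda a,b:np.linalg.norm(a-b)
bar=f([(307,153),(282,355)],.165);rim=f([(390,78),(342,457)],.116)
tr=f([(65,220),(252,235),(230,488),(40,472)],.045)
L=f([(440,152),(509,144),(523,262),(454,270)],.110);S=f([(456,331),(520,323),(529,430),(468,437)],.110)
h=f([(481,207),(492,380)],.110)
print("bar",bar,ln(*bar),bar.mean(0));print("rim",rim,ln(*rim))
d=bar[0]-bar[1];ux=-d/np.linalg.norm(d);print("bar dir yaw",np.degrees(np.arctan2(d[1],d[0])))
d=rim[0]-rim[1];print("rim yaw",np.degrees(np.arctan2(d[1],d[0])))
for n,q in(("tray",tr),("L",L),("S",S)):
    print(n,q.mean(0),[ln(q[i],q[(i+1)%4]) for i in range(4)])
    d=q[0]-q[3]+q[1]-q[2];print(" long yaw",np.degrees(np.arctan2(d[1],d[0])))
print("holes",h)
m=R.from_quat(ctrl.observe()["ee_rot"]).as_matrix();print(m, ctrl.observe()["ee_pos"])
print("plug/oil", f([(347,555),(260,45)],.04))
E
```

```text
bar [[0.6315 0.2495 0.165 ]
 [0.486  0.2678 0.165 ]] 0.1466804822862404 [0.5587 0.2586 0.165 ]
rim [[0.696  0.1974 0.116 ]
 [0.4102 0.2355 0.116 ]] 0.2883149346900114
bar dir yaw -7.190353796361874
rim yaw -7.587381608547593
tray [0.4926 0.4075 0.045 ] [np.float64(0.15375022034911484), np.float64(0.20271007915120637), np.float64(0.1545177486326574), np.float64(0.2032583411040166)]
 long yaw -5.28096060450322
L [0.5965 0.1295 0.11  ] [np.float64(0.05286811377868007), np.float64(0.09096611982761156), np.float64(0.05249337821356415), np.float64(0.0909127881102159)]
 long yaw 6.031955830863621
S [0.4651 0.1224 0.11  ] [np.float64(0.04858273528364054), np.float64(0.08068205437565945), np.float64(0.04602688530296159), np.float64(0.08012604123447598)]
 long yaw 4.777796802964991
holes [[0.5964 0.1298 0.11  ]
 [0.4652 0.1233 0.11  ]]
[[-0.9211 -0.3893 -0.0007]
 [-0.3893  0.9211  0.0014]
 [ 0.0001  0.0016 -1.    ]] [ 0.2335 -0.5523  0.1961]
plug/oil [[0.3288 0.2481 0.04  ]
 [0.7427 0.3171 0.04  ]]
```

jog_arm --motion '[{"jaw": 0,"tx": -13,"ty": 13,"tz": -8,"rx": 0,"ry": 0,"rz": 30.3},{"jaw": 0,"tx": -13,"ty": 13,"tz": -8,"rx": 0,"ry": 0,"rz": 30.3},{"jaw": 0,"tx": -13,"ty": 13,"tz": -8,"rx": 0,"ry": 0,"rz": 30.3},{"jaw": 0,"tx": -13,"ty": 13,"tz": -8,"rx": 0,"ry": 0,"rz": 30.3},{"jaw": 0,"tx": -13,"ty": 13,"tz": -8,"rx": 0,"ry": 0,"rz": 30.3}]'

```text
t: 0.52
ee_pos: [0.3018, -0.3827, 0.276]
ee_rot: [0.068, 0.998, 0.0, -0.001]
ft_force: [1.8, -0.3, 1.0]
width: 1.0
grasp_force: 0.0
```

jog_arm --motion '[{"jaw": 0,"tx": -5,"ty": 20,"tz": 0,"rx": 0,"ry": 0,"rz": 0},{"jaw": 0,"tx": -5,"ty": 20,"tz": 0,"rx": 0,"ry": 0,"rz": 0},{"jaw": 0,"tx": -5,"ty": 20,"tz": 0,"rx": 0,"ry": 0,"rz": 0},{"jaw": 0,"tx": -5,"ty": 20,"tz": 0,"rx": 0,"ry": 0,"rz": 0},{"jaw": 0,"tx": -5,"ty": 20,"tz": 0,"rx": 0,"ry": 0,"rz": 0}]'

```text
t: 0.93
ee_pos: [0.3773, -0.1902, 0.276]
ee_rot: [0.064, 0.998, 0.0, 0.0]
ft_force: [0.7, 0.3, -0.3]
width: 0.999
grasp_force: 0.0
```

jog_arm --motion '[{"jaw": 0,"tx": -5,"ty": 20,"tz": 0,"rx": 0,"ry": 0,"rz": 0},{"jaw": 0,"tx": -5,"ty": 20,"tz": 0,"rx": 0,"ry": 0,"rz": 0},{"jaw": 0,"tx": -5,"ty": 20,"tz": 0,"rx": 0,"ry": 0,"rz": 0},{"jaw": 0,"tx": -5,"ty": 20,"tz": 0,"rx": 0,"ry": 0,"rz": 0},{"jaw": 0,"tx": -5,"ty": 20,"tz": 0,"rx": 0,"ry": 0,"rz": 0}]'

```text
t: 1.35
ee_pos: [0.4527, 0.002, 0.276]
ee_rot: [0.064, 0.998, 0.0, 0.0]
ft_force: [0.7, -0.5, -0.3]
width: 1.003
grasp_force: 0.0
```

jog_arm --motion '[{"jaw": 0,"tx": -5,"ty": 20,"tz": 0,"rx": 0,"ry": 0,"rz": 0},{"jaw": 0,"tx": -5,"ty": 20,"tz": 0,"rx": 0,"ry": 0,"rz": 0},{"jaw": 0,"tx": -5,"ty": 20,"tz": 0,"rx": 0,"ry": 0,"rz": 0},{"jaw": 0,"tx": -5,"ty": 20,"tz": 0,"rx": 0,"ry": 0,"rz": 0},{"jaw": 0,"tx": -5,"ty": 20,"tz": 0,"rx": 0,"ry": 0,"rz": 0}]'

```text
t: 1.77
ee_pos: [0.5281, 0.1939, 0.2756]
ee_rot: [0.064, 0.998, -0.0, -0.0]
ft_force: [0.8, -0.4, 1.6]
width: 1.0
grasp_force: 0.0
```

```bash
cat >> h.py <<'E'
np.set_printoptions(precision=4,suppress=True)
def go(p,yaw=None):
    """tool-frame shift (cm) to world p; rz to bring the tool y axis to world angle yaw (deg)"""
    s=ctrl.observe(); r=R.from_quat(s["ee_rot"]); y=r.as_matrix()[:,1]
    a=np.degrees(np.arctan2(y[1],y[0])); print("t",s["t"],"pos",s["ee_pos"],"yaw",a,"shift cm",r.inv().apply(np.array(p)-s["ee_pos"])*100, "" if yaw is None else ("rz",(a-yaw+90)%180-90))
E
python3 - <<'E'
from h import *
go([.5587,.2575,.141],82.6); print(ctrl.observe()["joint_positions"])
E
```

```text
t 1.7667 pos [0.5281 0.1939 0.2756] yaw 82.65083555210477 shift cm [-2.2333  6.7066 13.4526] ('rz', np.float64(0.050835552104771864))
[ 0.7084 -0.0358  0.1524 -0.0004 -1.7596 -2.4075]
```

jog_arm --motion '[{"jaw": 0,"tx": -2.2,"ty": 6.7,"tz": 0,"rx": 0,"ry": 0,"rz": 0},{"jaw": 0,"tx": -2.2,"ty": 6.7,"tz": 0,"rx": 0,"ry": 0,"rz": 0},{"jaw": 0,"tx": -2.2,"ty": 6.7,"tz": 5,"rx": 0,"ry": 0,"rz": 0},{"jaw": 0,"tx": -2.2,"ty": 6.7,"tz": 8,"rx": 0,"ry": 0,"rz": 0},{"jaw": 0,"tx": -2.2,"ty": 6.7,"tz": 8,"rx": 0,"ry": 0,"rz": 0}]'

```text
t: 2.18
ee_pos: [0.5541, 0.2543, 0.1842]
ee_rot: [0.064, 0.998, -0.005, -0.008]
ft_force: [0.1, 1.2, -4.4]
width: 1.004
grasp_force: 0.0
```

```bash
python3 - <<'E'
from h import *
go([.5587,.2575,.141],82.6)
a=np.ascontiguousarray(ctrl.capture("side")[200:400,130:400,::-1]); cv2.imwrite("pics/c2.png",cv2.resize(a,None,fx=2.9,fy=2.9,interpolation=cv2.INTER_CUBIC))
E
```

```text
t 2.1833 pos [0.5541 0.2543 0.1842] yaw 82.66361172439005 shift cm [-0.4761  0.4234  4.3118] ('rz', np.float64(0.06361172439005713))
```

View pics/c2.png

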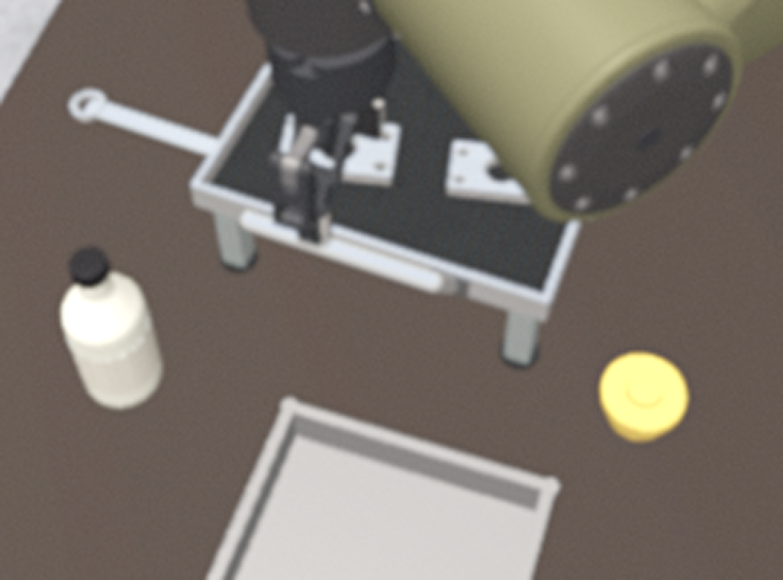

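The side crop shows the open fingers astride the bar near (305,235), while the bar spans (248,222)–(445,280); I check this by projection.

```bash
python3 - <<'E'
from h import *
c=np.array([.5587,.2575,.160]);x=np.array([.992,-.129,0])*.07
cr=lambda P:(w2px("side",P)-[130,200])*2.9
print(cr([c-x,c,c+x]), cr([ctrl.observe()["ee_pos"],[.5587,.2575,.165]]))
print(px2w("side",np.array([(248,222),(445,280)])/2.9+[130,200],.160))
E
```

```text
[[430.7444 276.7478]
 [337.3313 247.1619]
 [247.1929 218.3739]] [[340.9728 219.1179]
 [337.0789 243.1385]]
[[0.6266 0.2514 0.16  ]
 [0.4791 0.2669 0.16  ]]
```

jog_arm --motion '[{"jaw": 0,"tx": 0,"ty": 0,"tz": 0,"rx": 0,"ry": 0,"rz": 0},{"jaw": 0,"tx": 0,"ty": 0,"tz": 0,"rx": 0,"ry": 0,"rz": 0},{"jaw": 0,"tx": 0,"ty": 0,"tz": 0,"rx": 0,"ry": 0,"rz": 0},{"jaw": 0,"tx": 0,"ty": 0,"tz": 0,"rx": 0,"ry": 0,"rz": 0},{"jaw": 0,"tx": 0,"ty": 0,"tz": 0,"rx": 0,"ry": 0,"rz": 0}]'

```text
t: 2.65
ee_pos: [0.5588, 0.2553, 0.198]
ee_rot: [0.065, 0.998, 0.001, 0.001]
ft_force: [-0.3, 0.2, 0.3]
width: 0.998
grasp_force: 0.0
```

```bash
python3 - <<'E'
from h import *
go([.5587,.2575,.141],82.6);print(ctrl.observe()["ft_force"])
E
```

```text
t 2.65 pos [0.5588 0.2553 0.198 ] yaw 82.58925609441226 shift cm [0.0525 0.2055 5.7034] ('rz', np.float64(-0.010743905587730751))
[-0.3186  0.2069  0.3299]
```

jog_arm --motion '[{"jaw": 0,"tx": 0,"ty": 0.2,"tz": 1.5,"rx": 0,"ry": 0,"rz": 0},{"jaw": 0,"tx": 0,"ty": 0.2,"tz": 3,"rx": 0,"ry": 0,"rz": 0},{"jaw": 0,"tx": 0,"ty": 0.2,"tz": 4.5,"rx": 0,"ry": 0,"rz": 0},{"jaw": 0,"tx": 0,"ty": 0.2,"tz": 5.5,"rx": 0,"ry": 0,"rz": 0},{"jaw": 0,"tx": 0,"ty": 0.2,"tz": 5.7,"rx": 0,"ry": 0,"rz": 0}]'

```text
t: 3.07
ee_pos: [0.5579, 0.2567, 0.1372]
ee_rot: [0.065, 0.998, -0.001, -0.001]
ft_force: [-0.4, 0.5, -0.6]
width: 1.003
grasp_force: 0.0
```

jog_arm --motion '[{"jaw": 120,"tx": 0,"ty": 0,"tz": 0,"rx": 0,"ry": 0,"rz": 0},{"jaw": 160,"tx": 0,"ty": 0,"tz": 0,"rx": 0,"ry": 0,"rz": 0},{"jaw": 255,"tx": 0,"ty": 0,"tz": 0,"rx": 0,"ry": 0,"rz": 0},{"jaw": 255,"tx": 0,"ty": 0,"tz": 0,"rx": 0,"ry": 0,"rz": 0},{"jaw": 255,"tx": 0,"ty": 0,"tz": 0,"rx": 0,"ry": 0,"rz": 0}]'

```text
t: 3.48
ee_pos: [0.5589, 0.2573, 0.1399]
ee_rot: [0.064, 0.998, 0.0, 0.0]
ft_force: [-0.3, 0.4, 0.4]
width: 0.299
grasp_force: 0.0
```

jog_arm --motion '[{"jaw": 255,"tx": 0,"ty": 0,"tz": 0,"rx": 0,"ry": 0,"rz": 0},{"jaw": 255,"tx": 0,"ty": 0,"tz": 0,"rx": 0,"ry": 0,"rz": 0},{"jaw": 255,"tx": 0,"ty": 0,"tz": 0,"rx": 0,"ry": 0,"rz": 0},{"jaw": 255,"tx": 0,"ty": 0,"tz": 0,"rx": 0,"ry": 0,"rz": 0},{"jaw": 255,"tx": 0,"ty": 0,"tz": 0,"rx": 0,"ry": 0,"rz": 0}]'

```text
t: 3.9
ee_pos: [0.5586, 0.2571, 0.1391]
ee_rot: [0.064, 0.998, 0.0, -0.0]
ft_force: [-0.3, -0.2, 0.7]
width: -0.002
grasp_force: 0.0
```

```bash
python3 - <<'E'
from h import *
a=ctrl.capture("side")[200:350,150:350,::-1]; b=ctrl.capture("top")[150:300,130:330,::-1]
cv2.imwrite("pics/c3.png",cv2.resize(np.hstack([a,b]),None,fx=2,fy=2,interpolation=cv2.INTER_CUBIC))
E
```

```text
(no output)
```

View pics/c3.png

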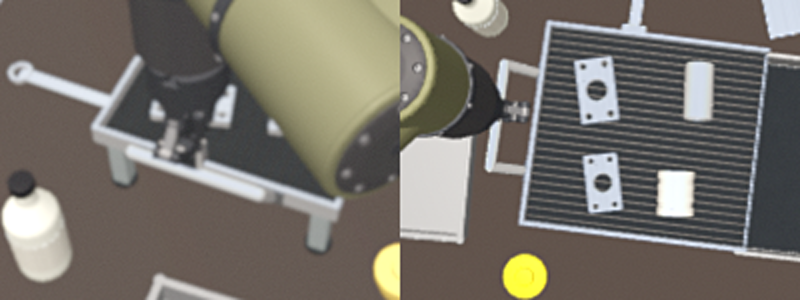

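```bash
python3 - <<'E'
from h import *
p=ctrl.observe()["ee_pos"]; print(p, ctrl.observe()["width"])
for q in (p,p+[0,0,.03],[.5587,.2575,.16],[.5587,.2575,.167]):
    print((w2px("side",q)-[150,200])*2,(w2px("top",q)-[130,150])*2+[400,0])
a=ctrl.capture("side")[240:300,200:280,::-1]; b=ctrl.capture("top")[180:240,155:235,::-1]
cv2.imwrite("pics/c4.png",cv2.resize(np.hstack([a,b]),None,fx=5,fy=5,interpolation=cv2.INTER_CUBIC))
E
```

```text
[0.5586 0.2571 0.1391] 0.0019216356322314995
[[193.5584 181.5058]] [[501.8705 116.1994]]
[[192.5322 165.0824]] [[496.6995 114.236 ]]
[[192.6423 170.4565]] [[497.9955 114.7714]]
[[192.3982 166.5654]] [[496.7653 114.3045]]
```

View pics/c4.png

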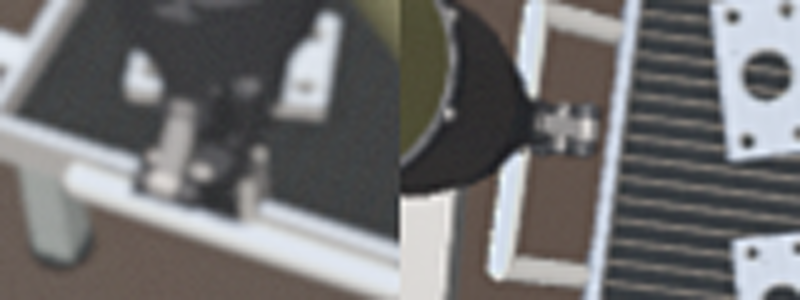

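The enlarged views show the shut fingers on the board side of the bar: in the top half they are at about (565,130), inboard of the bar line (~(515,130)). So the grasp missed the bar. I'll use a difference mask to find where the tip actually is.

```bash
python3 - <<'E'
from h import *
for n,(r0,r1,c0,c1) in (("side",(262,300,222,270)),("top",(192,222,168,204))):
    b=cv2.imread(f"pics/{n}0.png").astype(int); a=ctrl.capture(n)[:,:,::-1].astype(int)
    d=np.abs(a-b).max(2)
    print(n,"cols",c0,"TCP",w2px(n,ctrl.observe()["ee_pos"])[0])
    for r in range(r0,r1): print(r,"".join("#" if v>40 else "+" if v>18 else "." for v in d[r,c0:c1]))
E
```

```text
side cols 222 TCP [246.7869 290.7582]
262 ...........+#####+..+############+..............
263 ...........######+.........+.++++...............
264 ...........######+..............................
265 ..........+######+..............................
266 ..........#######...............................
267 ..........#######...............................
268 .........+#######...............................
269 ........+########...........+##+................
270 .......#########+..+++......####................
271 .......+########++++++++....###+................
272 .....+##.###########++++....+##+................
273 .....####++##########++.....++#+................
274 ....+####++...+.#####+......++#+................
275 ....+###+..++####.##+.....++###+................
276 ....####.++..##########+++#####+................
277 ...+####+....############.#####+................
278 ....#######++#############.###++................
279 ....+######################+++..................
280 .......+++####################+.................
281 ...........++#################+.................
28
[... 1518 characters left out ...]
...
205 ##############+###########+.........
206 ##############+.+#########+.........
207 ##############+#+.##++####+.........
208 ################+.##.++##...........
209 #############+++++##+++#.++.........
210 ############++++++.+#+.#.+..........
211 ##########..............+...........
212 #########...........................
213 #######+............................
214 ######..............................
215 ####+...............................
216 ##+.................................
217 ....................................
218 ....................................
219 ....................................
220 ....................................
221 ....................................
```

jog_arm --motion '[{"jaw": 255,"tx": 0,"ty": 0,"tz": -2,"rx": 0,"ry": 0,"rz": 0},{"jaw": 255,"tx": 0,"ty": 0,"tz": -5,"rx": 0,"ry": 0,"rz": 0},{"jaw": 255,"tx": 0,"ty": 0,"tz": -8,"rx": 0,"ry": 0,"rz": 0},{"jaw": 255,"tx": 0,"ty": 0,"tz": -8,"rx": 0,"ry": 0,"rz": 0},{"jaw": 255,"tx": 0,"ty": 0,"tz": -8,"rx": 0,"ry": 0,"rz": 0}]'

```text
t: 4.62
ee_pos: [0.5594, 0.2576, 0.2218]
ee_rot: [0.065, 0.998, 0.002, 0.002]
ft_force: [-0.3, 0.3, -0.8]
width: 0.001
grasp_force: 0.0
```

```bash
python3 - <<'E'
from h import *
print(ctrl.observe()["ee_pos"],ctrl.observe()["joint_positions"]); o=[]
for n in("side","top"):
    a=np.ascontiguousarray(ctrl.capture(n)[:,:,::-1]); u=w2px(n,ctrl.observe()["ee_pos"])[0]; x,y=(u-[40,45]).astype(int); print(n,u,x,y, "base",w2px(n,[0,0,0]))
    o.append(cv2.resize(a[y:y+80,x:x+80],None,fx=5,fy=5,interpolation=cv2.INTER_CUBIC))
cv2.imwrite("pics/c5.png",np.hstack(o))
E
```

```text
[0.5594 0.2576 0.2218] [ 0.7565  0.0821  0.1735  0.0004 -1.6576 -2.4564]
side [245.2416 267.8502] 205 222 base [[484.486  278.5189]]
top [173.7197 205.4836] 133 160 base [[277.5338 391.3855]]
```

View pics/c5.png

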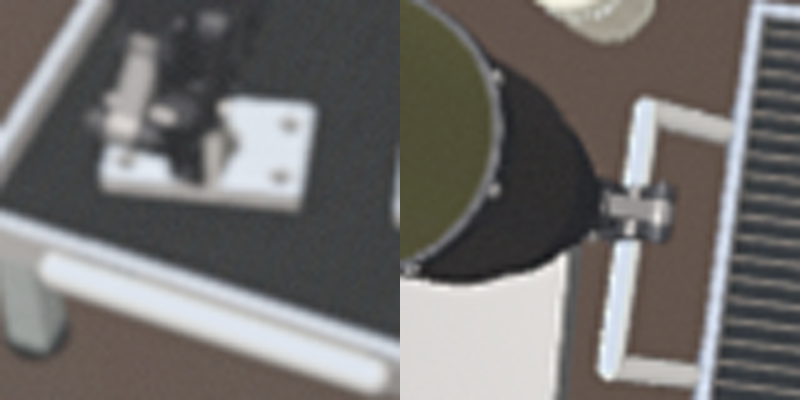

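The side half shows the shut fingertip at about (205,183), roughly 9 px above its projected place (201,229). The tips therefore seem to sit about 30 mm higher than the TCP reading, and they closed above the bar. I'll open and probe deeper, with the reading staying above rim height.

jog_arm --motion '[{"jaw": 0,"tx": 0,"ty": 0,"tz": 0,"rx": 0,"ry": 0,"rz": 0},{"jaw": 0,"tx": 0,"ty": 0,"tz": 0,"rx": 0,"ry": 0,"rz": 0},{"jaw": 0,"tx": 0,"ty": 0,"tz": 0,"rx": 0,"ry": 0,"rz": 0},{"jaw": 0,"tx": 0,"ty": 0,"tz": 2,"rx": 0,"ry": 0,"rz": 0},{"jaw": 0,"tx": 0,"ty": 0,"tz": 4,"rx": 0,"ry": 0,"rz": 0}]'

```text
t: 5.13
ee_pos: [0.5591, 0.2574, 0.1796]
ee_rot: [0.065, 0.998, 0.001, 0.001]
ft_force: [0.3, -0.3, -0.9]
width: 0.707
grasp_force: 0.0
```

```bash
python3 - <<'E'
from h import *
print(w2px("side",[.2335,-.5523,.196]),w2px("side",[.2335,-.5523,.23]))
go([.5587,.2585,.122],82.6); print(ctrl.observe()["width"])
E
```

```text
[[412.8919  88.1391]] [[415.3295  78.5627]]
t 5.1333 pos [0.5591 0.2574 0.1796] yaw 82.60345222033529 shift cm [0.0669 0.0979 5.7637] ('rz', np.float64(0.00345222033529069))
0.7069256755693295
```

jog_arm --motion '[{"jaw": 0,"tx": 0,"ty": 0,"tz": 0,"rx": 0,"ry": 0,"rz": 0},{"jaw": 0,"tx": 0,"ty": 0,"tz": 0,"rx": 0,"ry": 0,"rz": 0},{"jaw": 0,"tx": 0,"ty": 0,"tz": 2,"rx": 0,"ry": 0,"rz": 0},{"jaw": 0,"tx": 0,"ty": 0,"tz": 4,"rx": 0,"ry": 0,"rz": 0},{"jaw": 0,"tx": 0,"ty": 0,"tz": 5.7,"rx": 0,"ry": 0,"rz": 0}]'

```text
t: 5.55
ee_pos: [0.5592, 0.2574, 0.123]
ee_rot: [0.064, 0.998, 0.001, 0.001]
ft_force: [0.7, 0.1, -0.8]
width: 1.0
grasp_force: 0.0
```

jog_arm --motion '[{"jaw": 120,"tx": 0,"ty": 0,"tz": 0,"rx": 0,"ry": 0,"rz": 0},{"jaw": 180,"tx": 0,"ty": 0,"tz": 0,"rx": 0,"ry": 0,"rz": 0},{"jaw": 255,"tx": 0,"ty": 0,"tz": 0,"rx": 0,"ry": 0,"rz": 0},{"jaw": 255,"tx": 0,"ty": 0,"tz": 0,"rx": 0,"ry": 0,"rz": 0},{"jaw": 255,"tx": 0,"ty": 0,"tz": 0,"rx": 0,"ry": 0,"rz": 0}]'

```text
t: 5.97
ee_pos: [0.5592, 0.2575, 0.124]
ee_rot: [0.064, 0.998, 0.001, 0.001]
ft_force: [-0.4, 0.1, -0.4]
width: 0.298
grasp_force: 0.0
```

jog_arm --motion '[{"jaw": 255,"tx": 0,"ty": 0,"tz": 0,"rx": 0,"ry": 0,"rz": 0},{"jaw": 255,"tx": 0,"ty": 0,"tz": 0,"rx": 0,"ry": 0,"rz": 0},{"jaw": 255,"tx": 0,"ty": 0,"tz": 0,"rx": 0,"ry": 0,"rz": 0},{"jaw": 255,"tx": 0,"ty": 0,"tz": 0,"rx": 0,"ry": 0,"rz": 0},{"jaw": 255,"tx": 0,"ty": 0,"tz": 0,"rx": 0,"ry": 0,"rz": 0}]'

```text
t: 6.38
ee_pos: [0.5594, 0.2592, 0.1238]
ee_rot: [0.064, 0.998, 0.002, 0.001]
ft_force: [0.4, 5.7, 2.6]
width: 0.133
grasp_force: 58.6
```

```bash
python3 - <<'E'
from h import *
for n,(r0,r1,c0,c1) in (("side",(262,300,222,270)),):
    b=cv2.imread(f"pics/{n}0.png").astype(int); a=ctrl.capture(n)[:,:,::-1].astype(int)
    d=np.abs(a-b).max(2)
    print(n,"cols",c0,"TCP",w2px(n,ctrl.observe()["ee_pos"])[0])
    for r in range(r0,r1): print(r,"".join("#" if v>40 else "+" if v>18 else "." for v in d[r,c0:c1]))
E
```

```text
side cols 222 TCP [246.3997 295.5402]
262 ..................+++++##+...+######+...........
263 ..........................+++.++###+............
264 .........................++++...................
265 ............+#++................................
266 ..........++####++..............................
267 ...........+#####+..............................
268 ...........######+..............................
269 ..........+######+..............................
270 ..........+######+....+.........................
271 ..........#######+...+..........................
272 ..........+######...+........##+................
273 ...........+#####...........####+...............
274 ..........++.+##......++....####+...............
275 ..........+++++####++.......+###+...............
276 ...........+++########++.....+##+...............
277 ......++.....+############++..##+...............
278 .....#####++.+###############.+#+...............
279 ....+######++###+++###########++................
280 ....#####+++#####++############+................
281 ...+#####++++###################................
28
[... 251 characters left out ...]
...........
287 .............++#############+...................
288 ................+###########+...................
289 ..................+#######++....................
290 ...................+++##+.......................
291 .....................++++##+....................
292 ........................+##+....................
293 .........................++.....................
294 ................................................
295 ................................................
296 ................................................
297 ................................................
298 ................................................
299 ................................................
```

jog_arm --motion '[{"jaw": 180,"tx": 0,"ty": 0.1,"tz": 0,"rx": 0,"ry": 0,"rz": 0},{"jaw": 180,"tx": 0,"ty": 0.1,"tz": 0,"rx": 0,"ry": 0,"rz": 0},{"jaw": 180,"tx": 0,"ty": 0.1,"tz": 0.5,"rx": 0,"ry": 0,"rz": 0},{"jaw": 180,"tx": 0,"ty": 0.1,"tz": 1.2,"rx": 0,"ry": 0,"rz": 0},{"jaw": 180,"tx": 0,"ty": 0.1,"tz": 1.6,"rx": 0,"ry": 0,"rz": 0}]'

```text
t: 6.85
ee_pos: [0.5583, 0.2576, 0.1045]
ee_rot: [0.065, 0.998, -0.0, -0.001]
ft_force: [-0.3, -0.5, -0.5]
width: 0.293
grasp_force: 0.0
```

jog_arm --motion '[{"jaw": 255,"tx": 0,"ty": 0,"tz": 0,"rx": 0,"ry": 0,"rz": 0},{"jaw": 255,"tx": 0,"ty": 0,"tz": 0,"rx": 0,"ry": 0,"rz": 0},{"jaw": 255,"tx": 0,"ty": 0,"tz": 0,"rx": 0,"ry": 0,"rz": 0},{"jaw": 255,"tx": 0,"ty": 0,"tz": 0,"rx": 0,"ry": 0,"rz": 0},{"jaw": 255,"tx": 0,"ty": 0,"tz": 0,"rx": 0,"ry": 0,"rz": 0}]'

```text
t: 7.27
ee_pos: [0.5581, 0.2593, 0.104]
ee_rot: [0.064, 0.998, 0.001, -0.001]
ft_force: [2.9, 4.1, -6.1]
width: 0.139
grasp_force: 58.4
```

jog_arm --motion '[{"jaw": 255,"tx": 0,"ty": -0.1,"tz": -0.6,"rx": 0,"ry": 0,"rz": 0},{"jaw": 255,"tx": 0,"ty": -0.2,"tz": -1.2,"rx": 0,"ry": 0,"rz": 0},{"jaw": 255,"tx": 0,"ty": -0.4,"tz": -1.9,"rx": 0,"ry": 0,"rz": 0},{"jaw": 255,"tx": 0,"ty": -0.6,"tz": -2.6,"rx": 0,"ry": 0,"rz": 0},{"jaw": 255,"tx": 0,"ty": -0.9,"tz": -3.3,"rx": 0,"ry": 0,"rz": 0}]'

```text
t: 7.68
ee_pos: [0.5568, 0.2507, 0.1377]
ee_rot: [0.064, 0.998, 0.001, -0.001]
ft_force: [1.1, 9.5, -6.8]
width: 0.137
grasp_force: 58.6
```

jog_arm --motion '[{"jaw": 255,"tx": 0,"ty": -0.1,"tz": -0.3,"rx": 0,"ry": 0,"rz": 0},{"jaw": 255,"tx": 0,"ty": -0.2,"tz": -0.7,"rx": 0,"ry": 0,"rz": 0},{"jaw": 255,"tx": 0,"ty": -0.3,"tz": -1.0,"rx": 0,"ry": 0,"rz": 0},{"jaw": 255,"tx": 0,"ty": -0.4,"tz": -1.3,"rx": 0,"ry": 0,"rz": 0},{"jaw": 255,"tx": 0,"ty": -0.5,"tz": -1.6,"rx": 0,"ry": 0,"rz": 0}]'

```text
t: 8.1
ee_pos: [0.556, 0.2453, 0.1541]
ee_rot: [0.064, 0.998, 0.001, -0.001]
ft_force: [-0.5, 6.0, -6.1]
width: 0.139
grasp_force: 58.5
```

```bash
python3 - <<'E'
from h import *
a=ctrl.capture("top")[:,:,::-1]; b=ctrl.capture("side")[:,:,::-1]
cv2.imwrite("pics/c6.png",np.hstack([cv2.resize(a[140:300,160:380],None,fx=1.8,fy=1.8),cv2.resize(b[130:290,150:370],None,fx=1.8,fy=1.8)]))
print(ctrl.observe()["ft_force"])
E
```

```text
[-1.6067  4.8982 -6.491 ]
```

View pics/c6.png

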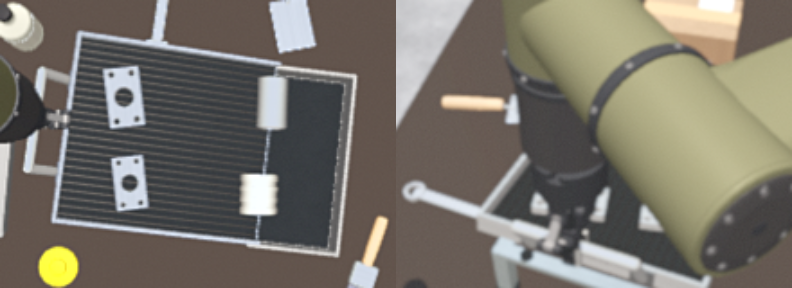

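The board is tilted about 0.15; bushing (272,103) and piston (259,195) are already rolling over the low edge, and the plates are in place. I'll hold here.

jog_arm --motion '[{"jaw": 255,"tx": 0,"ty": 0,"tz": 0,"rx": 0,"ry": 0,"rz": 0},{"jaw": 255,"tx": 0,"ty": 0,"tz": 0,"rx": 0,"ry": 0,"rz": 0},{"jaw": 255,"tx": 0,"ty": 0,"tz": 0,"rx": 0,"ry": 0,"rz": 0},{"jaw": 255,"tx": 0,"ty": 0,"tz": 0,"rx": 0,"ry": 0,"rz": 0},{"jaw": 255,"tx": 0,"ty": 0,"tz": 0,"rx": 0,"ry": 0,"rz": 0}]'

```text
t: 8.62
ee_pos: [0.5561, 0.2452, 0.1543]
ee_rot: [0.064, 0.998, 0.001, -0.001]
ft_force: [-1.2, 6.9, -6.0]
width: 0.141
grasp_force: 58.6
```

jog_arm --motion '[{"jaw": 255,"tx": 0,"ty": 0,"tz": 0,"rx": 0,"ry": 0,"rz": 0},{"jaw": 255,"tx": 0,"ty": 0,"tz": 0,"rx": 0,"ry": 0,"rz": 0},{"jaw": 255,"tx": 0,"ty": 0,"tz": 0,"rx": 0,"ry": 0,"rz": 0},{"jaw": 255,"tx": 0,"ty": 0,"tz": 0,"rx": 0,"ry": 0,"rz": 0},{"jaw": 255,"tx": 0,"ty": 0,"tz": 0,"rx": 0,"ry": 0,"rz": 0}]'

```text
t: 9.03
ee_pos: [0.5561, 0.2452, 0.1542]
ee_rot: [0.064, 0.998, 0.001, -0.001]
ft_force: [-1.4, 6.0, -5.6]
width: 0.142
grasp_force: 58.6
```

```bash
cat > blobs.py <<'E'
from h import *
# bright blobs in the board+bin area: (area, centre px)
a=ctrl.capture("top"); m=(a.min(2)>150).astype(np.uint8); m[:, :205]=0; m[:,352:]=0; m[:165]=0; m[275:]=0
n,l,s,c=cv2.connectedComponentsWithStats(m)
for i in range(1,n):
    if s[i,4]>40: print(s[i],c[i])
E
python3 blobs.py
```

```text
[241 165 111  18 262] [297.5153 172.9542]
[314 165  21   4  56] [322.1071 166.0357]
[217 177  24  34 525] [228.5238 193.4876]
[337 190  15  27 336] [344.5298 203.0804]
[222 226  20  31 427] [231.6651 241.0843]
[347 232   5  43  74] [349.4865 255.1486]
[330 236  18  23 335] [338.5731 247.4299]
[205 263 100  12 232] [251.3448 268.8879]
```

Both round parts are in the bin (blobs (345,203) and (339,247)) and the plates haven't moved. Now I lower the board the same way and release.

jog_arm --motion '[{"jaw": 255,"tx": 0,"ty": 0.2,"tz": 0.6,"rx": 0,"ry": 0,"rz": 0},{"jaw": 255,"tx": 0,"ty": 0.4,"tz": 1.2,"rx": 0,"ry": 0,"rz": 0},{"jaw": 255,"tx": 0,"ty": 0.6,"tz": 1.8,"rx": 0,"ry": 0,"rz": 0},{"jaw": 255,"tx": 0,"ty": 0.8,"tz": 2.4,"rx": 0,"ry": 0,"rz": 0},{"jaw": 255,"tx": 0,"ty": 0.9,"tz": 3.0,"rx": 0,"ry": 0,"rz": 0}]'

```text
t: 9.5
ee_pos: [0.5575, 0.2545, 0.1246]
ee_rot: [0.064, 0.998, 0.001, -0.0]
ft_force: [-2.0, 9.4, -3.3]
width: 0.145
grasp_force: 59.0
```

jog_arm --motion '[{"jaw": 255,"tx": 0,"ty": 0.1,"tz": 0.5,"rx": 0,"ry": 0,"rz": 0},{"jaw": 255,"tx": 0,"ty": 0.3,"tz": 1.0,"rx": 0,"ry": 0,"rz": 0},{"jaw": 255,"tx": 0,"ty": 0.4,"tz": 1.5,"rx": 0,"ry": 0,"rz": 0},{"jaw": 255,"tx": 0,"ty": 0.5,"tz": 1.9,"rx": 0,"ry": 0,"rz": 0},{"jaw": 255,"tx": 0,"ty": 0.5,"tz": 1.9,"rx": 0,"ry": 0,"rz": 0}]'

```text
t: 9.92
ee_pos: [0.5582, 0.2591, 0.1048]
ee_rot: [0.064, 0.998, 0.0, -0.001]
ft_force: [0.6, 5.8, -4.6]
width: 0.141
grasp_force: 59.7
```

```bash
python3 blobs.py; python3 - <<'E'
from h import *
o=ctrl.observe();print(o["ee_pos"],o["ft_force"])
E
```

```text
[226 165 126  18 296] [289.1622 172.2973]
[314 165  21   4  56] [322.1071 166.0357]
[217 178  23  34 502] [227.9303 194.5578]
[337 190  15  27 336] [344.5298 203.0804]
[222 226  19  30 406] [230.9236 240.9557]
[347 232   5  43  73] [349.5205 254.9315]
[330 237  18  22 333] [338.5285 247.4955]
[205 262  99  13 224] [252.2857 268.4955]
[0.5582 0.259  0.1052] [ 0.1728  7.2418 -4.7741]
```

jog_arm --motion '[{"jaw": 180,"tx": 0,"ty": 0,"tz": 0,"rx": 0,"ry": 0,"rz": 0},{"jaw": 180,"tx": 0,"ty": 0,"tz": 0,"rx": 0,"ry": 0,"rz": 0},{"jaw": 180,"tx": 0,"ty": 0,"tz": 0,"rx": 0,"ry": 0,"rz": 0},{"jaw": 180,"tx": 0,"ty": 0,"tz": -3,"rx": 0,"ry": 0,"rz": 0},{"jaw": 180,"tx": 0,"ty": 0,"tz": -6,"rx": 0,"ry": 0,"rz": 0}]'

```text
t: 10.38
ee_pos: [0.5579, 0.2567, 0.1654]
ee_rot: [0.065, 0.998, -0.002, -0.001]
ft_force: [0.2, -0.1, 0.5]
width: 0.3
grasp_force: 0.0
```

jog_arm --motion '[{"jaw": 0,"tx": 0,"ty": 0,"tz": -3,"rx": 0,"ry": 0,"rz": -13.4},{"jaw": 0,"tx": 0,"ty": 0,"tz": -3,"rx": 0,"ry": 0,"rz": -13.4},{"jaw": 0,"tx": -5,"ty": -8,"tz": -3,"rx": 0,"ry": 0,"rz": -13.4},{"jaw": 0,"tx": -5,"ty": -12,"tz": -3,"rx": 0,"ry": 0,"rz": -13.4},{"jaw": 0,"tx": -5,"ty": -12,"tz": -3,"rx": 0,"ry": 0,"rz": -13.4}]'

```text
t: 10.8
ee_pos: [0.592, 0.1369, 0.1967]
ee_rot: [-0.053, 0.999, -0.0, 0.0]
ft_force: [0.7, -0.1, -0.8]
width: 0.977
grasp_force: 0.0
```

```bash
python3 - <<'E'
from h import *
go([.5965,.1295,.140],96); print(ctrl.observe()["joint_positions"])
E
```

```text
t 10.8 pos [0.592  0.1369 0.1967] yaw 96.084157490938 shift cm [-0.3688 -0.7775  5.6687] ('rz', np.float64(0.08415749093799718))
[ 0.557   0.06    0.1045  0.0007 -1.6152 -2.0216]
```

jog_arm --motion '[{"jaw": 50,"tx": -0.4,"ty": -0.7,"tz": 0,"rx": 0,"ry": 0,"rz": 0},{"jaw": 50,"tx": -0.4,"ty": -0.7,"tz": 3,"rx": 0,"ry": 0,"rz": 0},{"jaw": 50,"tx": -0.4,"ty": -0.7,"tz": 6,"rx": 0,"ry": 0,"rz": 0},{"jaw": 50,"tx": -0.4,"ty": -0.7,"tz": 8,"rx": 0,"ry": 0,"rz": 0},{"jaw": 50,"tx": -0.4,"ty": -0.7,"tz": 8.8,"rx": 0,"ry": 0,"rz": 0}]'

```text
t: 11.22
ee_pos: [0.5949, 0.1306, 0.1046]
ee_rot: [-0.052, 0.999, -0.001, -0.002]
ft_force: [0.3, -0.4, -0.4]
width: 0.802
grasp_force: 0.0
```

jog_arm --motion '[{"jaw": 50,"tx": 0,"ty": 0,"tz": 0.2,"rx": 0,"ry": 0,"rz": 0},{"jaw": 50,"tx": 0,"ty": 0,"tz": 0.4,"rx": 0,"ry": 0,"rz": 0},{"jaw": 50,"tx": 0,"ty": 0,"tz": 0.6,"rx": 0,"ry": 0,"rz": 0},{"jaw": 50,"tx": 0,"ty": 0,"tz": 0.8,"rx": 0,"ry": 0,"rz": 0},{"jaw": 50,"tx": 0,"ty": 0,"tz": 0.8,"rx": 0,"ry": 0,"rz": 0}]'

```text
t: 11.63
ee_pos: [0.5968, 0.1321, 0.101]
ee_rot: [-0.052, 0.999, 0.0, 0.001]
ft_force: [0.4, 1.1, -0.6]
width: 0.808
grasp_force: 0.0
```

```bash
python3 - <<'E'
from h import *
go([.5965,.1295,.100],96); print(ctrl.observe()["ft_force"])
a=ctrl.capture("side")[:,:,::-1]; b=ctrl.capture("top")[:,:,::-1]
cv2.imwrite("pics/c7.png",np.hstack([cv2.resize(a[205:285,200:280],None,fx=5,fy=5,interpolation=cv2.INTER_CUBIC),cv2.resize(b[155:235,185:265],None,fx=5,fy=5,interpolation=cv2.INTER_CUBIC)]))
E
```

```text
t 11.6333 pos [0.5968 0.1321 0.101 ] yaw 96.01440529727282 shift cm [ 0.0604 -0.2529  0.0954] ('rz', np.float64(0.014405297272816142))
[ 0.4324  1.0751 -0.6327]
```

View pics/c7.png

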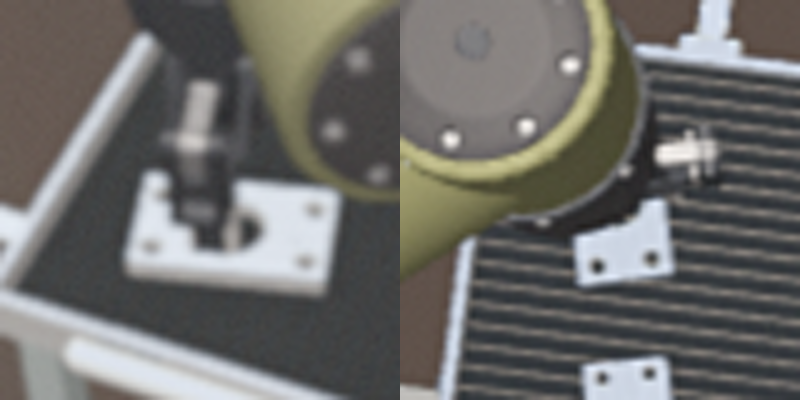

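The finger tip (left half, (215,245)) is still seen above the plate: still high, as with the bar. The front finger should stand beyond the plate's front edge, so I solve for its height.

```bash
python3 - <<'E'
from h import *
s=ctrl.observe(); r=R.from_quat(s["ee_rot"]).as_matrix()
f=s["ee_pos"]+r[:,1]*(.034+.004)   # front finger tip centre (pad + half finger)
for dz in (0,.01,.02,.03,.04,.05,.06): print(dz,(w2px("side",f+[0,0,dz])[0]-[200,205])*5)
E
```

```text
0 [214.2326 304.0394]
0.01 [213.3305 290.8461]
0.02 [212.4162 277.4556]
0.03 [211.4895 263.8637]
0.04 [210.5501 250.0661]
0.05 [209.5978 236.0584]
0.06 [208.6324 221.8362]
```

Tips are about 44 mm above the reading (open), matching the earlier estimate of about 33 mm plus swing. Descending in guarded steps.

jog_arm --motion '[{"jaw": 50,"tx": 0,"ty": -0.2,"tz": 0.8,"rx": 0,"ry": 0,"rz": 0},{"jaw": 50,"tx": 0,"ty": -0.2,"tz": 1.6,"rx": 0,"ry": 0,"rz": 0},{"jaw": 50,"tx": 0,"ty": -0.2,"tz": 2.4,"rx": 0,"ry": 0,"rz": 0},{"jaw": 50,"tx": 0,"ty": -0.2,"tz": 2.8,"rx": 0,"ry": 0,"rz": 0},{"jaw": 50,"tx": 0,"ty": -0.2,"tz": 2.8,"rx": 0,"ry": 0,"rz": 0}]'

```text
t: 12.15
ee_pos: [0.5957, 0.1295, 0.0699]
ee_rot: [-0.052, 0.999, -0.0, -0.001]
ft_force: [-0.4, -0.1, 0.5]
width: 0.805
grasp_force: 0.0
```

jog_arm --motion '[{"jaw": 50,"tx": 0,"ty": 0,"tz": 0.2,"rx": 0,"ry": 0,"rz": 0},{"jaw": 50,"tx": 0,"ty": 0,"tz": 0.4,"rx": 0,"ry": 0,"rz": 0},{"jaw": 50,"tx": 0,"ty": 0,"tz": 0.6,"rx": 0,"ry": 0,"rz": 0},{"jaw": 50,"tx": 0,"ty": 0,"tz": 0.6,"rx": 0,"ry": 0,"rz": 0},{"jaw": 50,"tx": 0,"ty": 0,"tz": 0.6,"rx": 0,"ry": 0,"rz": 0}]'

```text
t: 12.57
ee_pos: [0.5967, 0.1299, 0.0661]
ee_rot: [-0.052, 0.999, 0.0, -0.0]
ft_force: [-0.4, -0.3, -0.2]
width: 0.801
grasp_force: 0.0
```

jog_arm --motion '[{"jaw": 50,"tx": 0,"ty": 0,"tz": 0.2,"rx": 0,"ry": 0,"rz": 0},{"jaw": 50,"tx": 0,"ty": 0,"tz": 0.4,"rx": 0,"ry": 0,"rz": 0},{"jaw": 50,"tx": 0,"ty": 0,"tz": 0.5,"rx": 0,"ry": 0,"rz": 0},{"jaw": 50,"tx": 0,"ty": 0,"tz": 0.5,"rx": 0,"ry": 0,"rz": 0},{"jaw": 50,"tx": 0,"ty": 0,"tz": 0.5,"rx": 0,"ry": 0,"rz": 0}]'

```text
t: 12.98
ee_pos: [0.5966, 0.1298, 0.061]
ee_rot: [-0.052, 0.999, -0.0, -0.0]
ft_force: [-0.3, 0.8, 0.6]
width: 0.804
grasp_force: 0.0
```

jog_arm --motion '[{"jaw": 50,"tx": 0,"ty": 0,"tz": 0.1,"rx": 0,"ry": 0,"rz": 0},{"jaw": 50,"tx": 0,"ty": 0,"tz": 0.2,"rx": 0,"ry": 0,"rz": 0},{"jaw": 50,"tx": 0,"ty": 0,"tz": 0.4,"rx": 0,"ry": 0,"rz": 0},{"jaw": 50,"tx": 0,"ty": 0,"tz": 0.4,"rx": 0,"ry": 0,"rz": 0},{"jaw": 50,"tx": 0,"ty": 0,"tz": 0.4,"rx": 0,"ry": 0,"rz": 0}]'

```text
t: 13.4
ee_pos: [0.5969, 0.1299, 0.0585]
ee_rot: [-0.053, 0.999, 0.0, 0.001]
ft_force: [-3.0, -0.3, 5.7]
width: 0.806
grasp_force: 2.9
```

jog_arm --motion '[{"jaw": 50,"tx": 0,"ty": 0,"tz": -0.3,"rx": 0,"ry": 0,"rz": 0},{"jaw": 80,"tx": 0,"ty": 0,"tz": -0.4,"rx": 0,"ry": 0,"rz": 0},{"jaw": 90,"tx": 0,"ty": 0,"tz": -0.4,"rx": 0,"ry": 0,"rz": 0},{"jaw": 110,"tx": 0,"ty": 0,"tz": -0.4,"rx": 0,"ry": 0,"rz": 0},{"jaw": 255,"tx": 0,"ty": 0,"tz": -0.4,"rx": 0,"ry": 0,"rz": 0}]'

```text
t: 13.82
ee_pos: [0.5976, 0.1299, 0.0629]
ee_rot: [-0.053, 0.999, 0.0, 0.001]
ft_force: [-2.1, 0.1, 7.2]
width: 0.587
grasp_force: 65.6
```

jog_arm --motion '[{"jaw": 255,"tx": 0,"ty": 0,"tz": 0,"rx": 0,"ry": 0,"rz": 0},{"jaw": 255,"tx": 0,"ty": 0,"tz": 0,"rx": 0,"ry": 0,"rz": 0},{"jaw": 255,"tx": 0,"ty": 0,"tz": 0,"rx": 0,"ry": 0,"rz": 0},{"jaw": 255,"tx": 0,"ty": 0,"tz": 0,"rx": 0,"ry": 0,"rz": 0},{"jaw": 255,"tx": 0,"ty": 0,"tz": 0,"rx": 0,"ry": 0,"rz": 0}]'

```text
t: 14.23
ee_pos: [0.5976, 0.1299, 0.0629]
ee_rot: [-0.053, 0.999, 0.0, 0.001]
ft_force: [-1.3, -0.3, 8.0]
width: 0.591
grasp_force: 65.5
```

L is gripped (51 mm). Lifting and carrying toward the tray with a quarter turn, so both plates fit side by side along the tray's x.

jog_arm --motion '[{"jaw": 255,"tx": 0,"ty": 0,"tz": -2,"rx": 0,"ry": 0,"rz": 0},{"jaw": 255,"tx": 0,"ty": 0,"tz": -5,"rx": 0,"ry": 0,"rz": 0},{"jaw": 255,"tx": 0,"ty": 0,"tz": -8,"rx": 0,"ry": 0,"rz": 0},{"jaw": 255,"tx": 0,"ty": 0,"tz": -11,"rx": 0,"ry": 0,"rz": 0},{"jaw": 255,"tx": 0,"ty": 0,"tz": -12,"rx": 0,"ry": 0,"rz": 0}]'

```text
t: 14.65
ee_pos: [0.598, 0.1299, 0.1856]
ee_rot: [-0.052, 0.999, 0.001, 0.003]
ft_force: [0.4, 0.3, -0.7]
width: 0.591
grasp_force: 63.6
```

jog_arm --motion '[{"jaw": 255,"tx": 0.4,"ty": 3,"tz": 0,"rx": 0,"ry": 0,"rz": -7},{"jaw": 255,"tx": 0.8,"ty": 6,"tz": 0,"rx": 0,"ry": 0,"rz": -14},{"jaw": 255,"tx": 1.2,"ty": 9,"tz": 0,"rx": 0,"ry": 0,"rz": -21},{"jaw": 255,"tx": 1.6,"ty": 12,"tz": 0,"rx": 0,"ry": 0,"rz": -28},{"jaw": 255,"tx": 2,"ty": 15,"tz": 0,"rx": 0,"ry": 0,"rz": -35}]'

```text
t: 15.07
ee_pos: [0.56, 0.2781, 0.1791]
ee_rot: [-0.353, 0.936, 0.0, -0.001]
ft_force: [1.7, -0.7, -2.9]
width: 0.588
grasp_force: 63.5
```

```bash
python3 - <<'E'
from h import *
go([.5344,.4036,.1829],174.7); s=ctrl.observe();print(s["width"],s["ft_force"],s["joint_positions"])
E
```

```text
t 15.0667 pos [0.56   0.2781 0.1791] yaw 131.3374169406431 shift cm [-6.3642 11.1131 -0.3854] ('rz', np.float64(-43.36258305935689))
0.5881025734216463 [ 1.6957 -0.7447 -2.9034] [ 0.7798  0.1086  0.1248 -0.0012 -1.5895 -1.6292]
```

jog_arm --motion '[{"jaw": 255,"tx": -1.3,"ty": 2.2,"tz": 0,"rx": 0,"ry": 0,"rz": -7},{"jaw": 255,"tx": -2.6,"ty": 4.4,"tz": 0,"rx": 0,"ry": 0,"rz": -14},{"jaw": 255,"tx": -3.9,"ty": 6.6,"tz": 0,"rx": 0,"ry": 0,"rz": -21},{"jaw": 255,"tx": -5.2,"ty": 8.9,"tz": 0,"rx": 0,"ry": 0,"rz": -28},{"jaw": 255,"tx": -6.4,"ty": 11.1,"tz": 0,"rx": 0,"ry": 0,"rz": -35}]'

```text
t: 15.48
ee_pos: [0.5356, 0.4039, 0.1787]
ee_rot: [-0.618, 0.786, 0.0, -0.001]
ft_force: [0.7, -0.2, -2.5]
width: 0.588
grasp_force: 63.5
```

jog_arm --motion '[{"jaw": 255,"tx": 0,"ty": 0,"tz": 1,"rx": 0,"ry": 0,"rz": -4},{"jaw": 255,"tx": 0,"ty": 0,"tz": 3,"rx": 0,"ry": 0,"rz": -8.5},{"jaw": 255,"tx": 0,"ty": 0,"tz": 5,"rx": 0,"ry": 0,"rz": -8.5},{"jaw": 255,"tx": 0,"ty": 0,"tz": 6,"rx": 0,"ry": 0,"rz": -8.5},{"jaw": 255,"tx": 0,"ty": 0,"tz": 6,"rx": 0,"ry": 0,"rz": -8.5}]'

```text
t: 15.9
ee_pos: [0.5348, 0.4014, 0.1159]
ee_rot: [-0.672, 0.74, 0.0, -0.004]
ft_force: [-0.3, -0.4, -2.5]
width: 0.587
grasp_force: 63.4
```

```bash
python3 - <<'E'
from h import *
go([.5344,.4036,-.032],174.7); s=ctrl.observe();print(s["width"],s["joint_positions"])
E
```

```text
t 15.9 pos [0.5348 0.4014 0.1159] yaw 174.46941958952726 shift cm [-0.2965 -0.0239 14.7847] ('rz', np.float64(-0.23058041047272582))
0.5868058499382585 [ 0.941   0.2341  0.1514 -0.0019 -1.4957 -1.0374]
```

jog_arm --motion '[{"jaw": 255,"tx": -0.2,"ty": 0,"tz": 2,"rx": 0,"ry": 0,"rz": 0},{"jaw": 255,"tx": -0.2,"ty": 0,"tz": 4.5,"rx": 0,"ry": 0,"rz": 0},{"jaw": 255,"tx": -0.2,"ty": 0,"tz": 7,"rx": 0,"ry": 0,"rz": 0},{"jaw": 255,"tx": -0.2,"ty": 0,"tz": 8.5,"rx": 0,"ry": 0,"rz": 0},{"jaw": 255,"tx": -0.2,"ty": 0,"tz": 8.5,"rx": 0,"ry": 0,"rz": 0}]'

```text
t: 16.32
ee_pos: [0.535, 0.403, 0.0318]
ee_rot: [-0.672, 0.741, 0.0, -0.003]
ft_force: [-0.1, -0.4, -3.4]
width: 0.587
grasp_force: 63.4
```

```bash
python3 - <<'E'
from h import *
go([.5344,.4036,-.032],174.7); s=ctrl.observe();print(s["width"])
b=ctrl.capture("side")[:,:,::-1]; a=ctrl.capture("top")[:,:,::-1]
cv2.imwrite("pics/c8.png",np.hstack([cv2.resize(b[300:420,180:340],None,fx=2.5,fy=2.5,interpolation=cv2.INTER_CUBIC),cv2.resize(a[170:290,90:250],None,fx=2.5,fy=2.5,interpolation=cv2.INTER_CUBIC)]))
E
```

```text
t 16.3167 pos [0.535  0.403  0.0318] yaw 174.4484516961588 shift cm [-0.0822  0.0373  6.3825] ('rz', np.float64(-0.2515483038411901))
0.5865116840443411
```

View pics/c8.png

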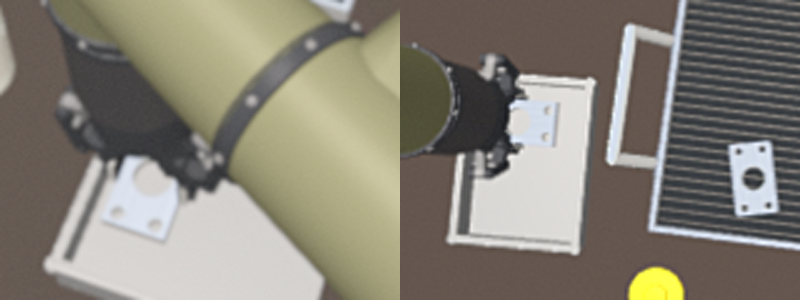

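The plate hangs level over the far half of the tray (right half, plate at about (535,122)), clear of the walls; the small plate is still on the board at (753,178). Lowering it.

jog_arm --motion '[{"jaw": 255,"tx": 0,"ty": 0,"tz": 1.5,"rx": 0,"ry": 0,"rz": 0},{"jaw": 255,"tx": 0,"ty": 0,"tz": 3,"rx": 0,"ry": 0,"rz": 0},{"jaw": 255,"tx": 0,"ty": 0,"tz": 4.5,"rx": 0,"ry": 0,"rz": 0},{"jaw": 255,"tx": 0,"ty": 0,"tz": 5.5,"rx": 0,"ry": 0,"rz": 0},{"jaw": 255,"tx": 0,"ty": 0,"tz": 5.5,"rx": 0,"ry": 0,"rz": 0}]'

```text
t: 16.83
ee_pos: [0.5364, 0.4043, -0.0198]
ee_rot: [-0.672, 0.74, 0.0, -0.001]
ft_force: [0.7, -0.5, -2.9]
width: 0.588
grasp_force: 63.4
```

jog_arm --motion '[{"jaw": 255,"tx": 0,"ty": 0,"tz": 0.1,"rx": 0,"ry": 0,"rz": 0},{"jaw": 255,"tx": 0,"ty": 0,"tz": 0.3,"rx": 0,"ry": 0,"rz": 0},{"jaw": 255,"tx": 0,"ty": 0,"tz": 0.4,"rx": 0,"ry": 0,"rz": 0},{"jaw": 255,"tx": 0,"ty": 0,"tz": 0.5,"rx": 0,"ry": 0,"rz": 0},{"jaw": 255,"tx": 0,"ty": 0,"tz": 0.5,"rx": 0,"ry": 0,"rz": 0}]'

```text
t: 17.25
ee_pos: [0.5369, 0.4048, -0.0235]
ee_rot: [-0.672, 0.74, 0.0, 0.0]
ft_force: [-0.5, 0.5, -2.9]
width: 0.594
grasp_force: 63.5
```

jog_arm --motion '[{"jaw": 255,"tx": 0,"ty": 0.2,"tz": 0.2,"rx": 0,"ry": 0,"rz": 0},{"jaw": 255,"tx": 0,"ty": 0.2,"tz": 0.4,"rx": 0,"ry": 0,"rz": 0},{"jaw": 255,"tx": 0,"ty": 0.2,"tz": 0.5,"rx": 0,"ry": 0,"rz": 0},{"jaw": 255,"tx": 0,"ty": 0.2,"tz": 0.6,"rx": 0,"ry": 0,"rz": 0},{"jaw": 255,"tx": 0,"ty": 0.2,"tz": 0.6,"rx": 0,"ry": 0,"rz": 0}]'

```text
t: 17.67
ee_pos: [0.5346, 0.4047, -0.0303]
ee_rot: [-0.672, 0.74, 0.0, -0.0]
ft_force: [-0.3, -0.2, -2.7]
width: 0.587
grasp_force: 63.5
```

jog_arm --motion '[{"jaw": 255,"tx": 0,"ty": 0,"tz": 0.1,"rx": 0,"ry": 0,"rz": 0},{"jaw": 255,"tx": 0,"ty": 0,"tz": 0.2,"rx": 0,"ry": 0,"rz": 0},{"jaw": 255,"tx": 0,"ty": 0,"tz": 0.3,"rx": 0,"ry": 0,"rz": 0},{"jaw": 255,"tx": 0,"ty": 0,"tz": 0.3,"rx": 0,"ry": 0,"rz": 0},{"jaw": 255,"tx": 0,"ty": 0,"tz": 0.3,"rx": 0,"ry": 0,"rz": 0}]'

```text
t: 18.08
ee_pos: [0.5349, 0.405, -0.032]
ee_rot: [-0.672, 0.74, -0.0, 0.0]
ft_force: [-2.2, -1.3, 2.7]
width: 0.587
grasp_force: 65.7
```

Contact with the floor at -0.032, as predicted. Releasing.

jog_arm --motion '[{"jaw": 80,"tx": 0,"ty": 0,"tz": 0,"rx": 0,"ry": 0,"rz": 0},{"jaw": 80,"tx": 0,"ty": 0,"tz": 0,"rx": 0,"ry": 0,"rz": 0},{"jaw": 80,"tx": 0,"ty": 0,"tz": -0.2,"rx": 0,"ry": 0,"rz": 0},{"jaw": 80,"tx": 0,"ty": 0,"tz": -2,"rx": 0,"ry": 0,"rz": 0},{"jaw": 80,"tx": 0,"ty": 0,"tz": -5,"rx": 0,"ry": 0,"rz": 0}]'

```text
t: 18.5
ee_pos: [0.5329, 0.4031, 0.0134]
ee_rot: [-0.672, 0.74, -0.0, -0.004]
ft_force: [0.2, 0.2, 0.4]
width: 0.686
grasp_force: 0.0
```

jog_arm --motion '[{"jaw": 80,"tx": 0,"ty": 0,"tz": -4,"rx": 0,"ry": 0,"rz": 0},{"jaw": 80,"tx": 0,"ty": 0,"tz": -8,"rx": 0,"ry": 0,"rz": 0},{"jaw": 80,"tx": 0,"ty": 0,"tz": -12,"rx": 0,"ry": 0,"rz": 0},{"jaw": 80,"tx": 0,"ty": 0,"tz": -15,"rx": 0,"ry": 0,"rz": 0},{"jaw": 80,"tx": 0,"ty": 0,"tz": -15,"rx": 0,"ry": 0,"rz": 0}]'

```text
t: 18.92
ee_pos: [0.5376, 0.4064, 0.177]
ee_rot: [-0.672, 0.74, -0.0, 0.007]
ft_force: [0.7, -0.8, 1.3]
width: 0.685
grasp_force: 0.0
```

```bash
python3 - <<'E'
from h import *
go([.4655,.1228,.165],94.8)
E
```

```text
t 18.9167 pos [0.5376 0.4064 0.177 ] yaw 174.49576803619397 shift cm [28.9278  4.4697  0.8769] ('rz', np.float64(79.69576803619395))
```

jog_arm --motion '[{"jaw": 60,"tx": 16,"ty": 2.4,"tz": 0,"rx": 0,"ry": 0,"rz": 35},{"jaw": 60,"tx": 16,"ty": 2.4,"tz": 0,"rx": 0,"ry": 0,"rz": 35},{"jaw": 60,"tx": 16,"ty": 2.4,"tz": 0,"rx": 0,"ry": 0,"rz": 35},{"jaw": 60,"tx": 16,"ty": 2.4,"tz": 0,"rx": 0,"ry": 0,"rz": 35},{"jaw": 60,"tx": 16,"ty": 2.4,"tz": 0,"rx": 0,"ry": 0,"rz": 35}]'

```text
t: 19.33
ee_pos: [0.495, 0.2434, 0.1686]
ee_rot: [-0.415, 0.91, 0.0, 0.001]
ft_force: [0.3, 1.5, 0.9]
width: 0.765
grasp_force: 0.0
```

```bash
python3 - <<'E'
from h import *
go([.4655,.1228,.165],94.8)
E
```

```text
t 19.3333 pos [0.495  0.2434 0.1686] yaw 138.99212858608857 shift cm [11.0399 -5.6913  0.3381] ('rz', np.float64(44.192128586088586))
```

jog_arm --motion '[{"jaw": 60,"tx": 11,"ty": -5.7,"tz": 0,"rx": 0,"ry": 0,"rz": 35},{"jaw": 60,"tx": 11,"ty": -5.7,"tz": 0,"rx": 0,"ry": 0,"rz": 35},{"jaw": 60,"tx": 11,"ty": -5.7,"tz": 0,"rx": 0,"ry": 0,"rz": 35},{"jaw": 60,"tx": 11,"ty": -5.7,"tz": 0,"rx": 0,"ry": 0,"rz": 35},{"jaw": 60,"tx": 11,"ty": -5.7,"tz": 0,"rx": 0,"ry": 0,"rz": 35}]'

```text
t: 19.75
ee_pos: [0.4675, 0.1256, 0.168]
ee_rot: [-0.122, 0.993, 0.001, 0.001]
ft_force: [0.3, -0.2, 0.3]
width: 0.764
grasp_force: 0.0
```

jog_arm --motion '[{"jaw": 60,"tx": 0,"ty": 0,"tz": 0,"rx": 0,"ry": 0,"rz": 7},{"jaw": 60,"tx": 0,"ty": 0,"tz": 1,"rx": 0,"ry": 0,"rz": 9.2},{"jaw": 60,"tx": 0,"ty": 0,"tz": 3,"rx": 0,"ry": 0,"rz": 9.2},{"jaw": 60,"tx": 0,"ty": 0,"tz": 5,"rx": 0,"ry": 0,"rz": 9.2},{"jaw": 60,"tx": 0,"ty": 0,"tz": 5,"rx": 0,"ry": 0,"rz": 9.2}]'

```text
t: 20.17
ee_pos: [0.4655, 0.1266, 0.1128]
ee_rot: [-0.046, 0.999, -0.001, -0.003]
ft_force: [-0.0, -0.1, -1.2]
width: 0.765
grasp_force: 0.0
```

```bash
python3 - <<'E'
from h import *
go([.4655,.1228,.070],94.8)
E
python3 blobs.py
```

```text
t 20.1667 pos [0.4655 0.1266 0.1128] yaw 95.29082348440839 shift cm [ 0.0065 -0.3713  4.2799] ('rz', np.float64(0.49082348440839496))
[226 165 126  18 287] [289.007  172.2474]
[314 165  21   4  53] [321.9245 165.9811]
[338 190  14  27 335] [344.5522 203.0478]
[347 232   5  43  73] [349.5205 254.9315]
[239 234  12   9  53] [244.6226 237.4906]
[330 237  18  22 329] [338.5532 247.5106]
[216 264  88  11 190] [258.1368 269.2368]
```

jog_arm --motion '[{"jaw": 60,"tx": 0,"ty": -0.3,"tz": 1,"rx": 0,"ry": 0,"rz": 0.4},{"jaw": 60,"tx": 0,"ty": -0.3,"tz": 2.5,"rx": 0,"ry": 0,"rz": 0.4},{"jaw": 60,"tx": 0,"ty": -0.3,"tz": 3.8,"rx": 0,"ry": 0,"rz": 0.4},{"jaw": 60,"tx": 0,"ty": -0.3,"tz": 4.3,"rx": 0,"ry": 0,"rz": 0.4},{"jaw": 60,"tx": 0,"ty": -0.3,"tz": 4.3,"rx": 0,"ry": 0,"rz": 0.4}]'

```text
t: 20.63
ee_pos: [0.4672, 0.1238, 0.0729]
ee_rot: [-0.043, 0.999, -0.0, -0.001]
ft_force: [0.1, -0.5, 0.2]
width: 0.767
grasp_force: 0.0
```

jog_arm --motion '[{"jaw": 60,"tx": 0,"ty": 0,"tz": 0.2,"rx": 0,"ry": 0,"rz": 0},{"jaw": 60,"tx": 0,"ty": 0,"tz": 0.2,"rx": 0,"ry": 0,"rz": 0},{"jaw": 60,"tx": 0,"ty": 0,"tz": 0.2,"rx": 0,"ry": 0,"rz": 0},{"jaw": 60,"tx": 0,"ty": 0,"tz": 0.2,"rx": 0,"ry": 0,"rz": 0},{"jaw": 60,"tx": 0,"ty": 0,"tz": 0.2,"rx": 0,"ry": 0,"rz": 0}]'

```text
t: 21.05
ee_pos: [0.468, 0.1244, 0.0726]
ee_rot: [-0.043, 0.999, 0.0, 0.0]
ft_force: [0.3, 0.4, 0.3]
width: 0.767
grasp_force: 0.0
```

```bash
python3 - <<'E'
from h import *
go([.4655,.1228,.064],94.8)
E
```

```text
t 21.05 pos [0.468  0.1244 0.0726] yaw 94.90975723841196 shift cm [ 0.2625 -0.1384  0.8603] ('rz', np.float64(0.10975723841195872))
```

jog_arm --motion '[{"jaw": 60,"tx": 0.2,"ty": -0.1,"tz": 0.3,"rx": 0,"ry": 0,"rz": 0},{"jaw": 60,"tx": 0.2,"ty": -0.1,"tz": 0.6,"rx": 0,"ry": 0,"rz": 0},{"jaw": 60,"tx": 0.2,"ty": -0.1,"tz": 0.9,"rx": 0,"ry": 0,"rz": 0},{"jaw": 60,"tx": 0.2,"ty": -0.1,"tz": 0.9,"rx": 0,"ry": 0,"rz": 0},{"jaw": 60,"tx": 0.2,"ty": -0.1,"tz": 0.9,"rx": 0,"ry": 0,"rz": 0}]'

```text
t: 21.47
ee_pos: [0.4657, 0.123, 0.0627]
ee_rot: [-0.043, 0.999, -0.0, -0.0]
ft_force: [0.6, 0.4, 0.2]
width: 0.767
grasp_force: 0.0
```

jog_arm --motion '[{"jaw": 90,"tx": 0,"ty": 0,"tz": 0,"rx": 0,"ry": 0,"rz": 0},{"jaw": 105,"tx": 0,"ty": 0,"tz": 0,"rx": 0,"ry": 0,"rz": 0},{"jaw": 120,"tx": 0,"ty": 0,"tz": 0,"rx": 0,"ry": 0,"rz": 0},{"jaw": 255,"tx": 0,"ty": 0,"tz": 0,"rx": 0,"ry": 0,"rz": 0},{"jaw": 255,"tx": 0,"ty": 0,"tz": 0,"rx": 0,"ry": 0,"rz": 0}]'

```text
t: 21.88
ee_pos: [0.4662, 0.1232, 0.0639]
ee_rot: [-0.043, 0.999, 0.0, 0.001]
ft_force: [-1.1, 0.4, 4.3]
width: 0.518
grasp_force: 62.1
```

jog_arm --motion '[{"jaw": 255,"tx": 0,"ty": 0,"tz": 0,"rx": 0,"ry": 0,"rz": 0},{"jaw": 255,"tx": 0,"ty": 0,"tz": 0,"rx": 0,"ry": 0,"rz": 0},{"jaw": 255,"tx": 0,"ty": 0,"tz": 0,"rx": 0,"ry": 0,"rz": 0},{"jaw": 255,"tx": 0,"ty": 0,"tz": 0,"rx": 0,"ry": 0,"rz": 0},{"jaw": 255,"tx": 0,"ty": 0,"tz": 0,"rx": 0,"ry": 0,"rz": 0}]'

```text
t: 22.3
ee_pos: [0.4662, 0.1232, 0.0639]
ee_rot: [-0.043, 0.999, 0.0, 0.001]
ft_force: [-2.4, -0.7, 6.0]
width: 0.518
grasp_force: 62.3
```

jog_arm --motion '[{"jaw": 255,"tx": 0,"ty": 0,"tz": -2,"rx": 0,"ry": 0,"rz": 0},{"jaw": 255,"tx": 0,"ty": 0,"tz": -5,"rx": 0,"ry": 0,"rz": 0},{"jaw": 255,"tx": 0,"ty": 0,"tz": -8,"rx": 0,"ry": 0,"rz": 0},{"jaw": 255,"tx": 0,"ty": 0,"tz": -11,"rx": 0,"ry": 0,"rz": 0},{"jaw": 255,"tx": 0,"ty": 0,"tz": -12,"rx": 0,"ry": 0,"rz": 0}]'

```text
t: 22.72
ee_pos: [0.467, 0.1234, 0.1871]
ee_rot: [-0.043, 0.999, 0.001, 0.002]
ft_force: [0.4, -0.5, -1.0]
width: 0.519
grasp_force: 62.2
```

jog_arm --motion '[{"jaw": 255,"tx": 0,"ty": 3,"tz": 0,"rx": 0,"ry": 0,"rz": -7},{"jaw": 255,"tx": 0,"ty": 6,"tz": 0,"rx": 0,"ry": 0,"rz": -14},{"jaw": 255,"tx": 0,"ty": 9,"tz": 0,"rx": 0,"ry": 0,"rz": -21},{"jaw": 255,"tx": 0,"ty": 12,"tz": 0,"rx": 0,"ry": 0,"rz": -28},{"jaw": 255,"tx": 0,"ty": 15,"tz": 0,"rx": 0,"ry": 0,"rz": -35}]'

```text
t: 23.13
ee_pos: [0.4521, 0.2738, 0.1814]
ee_rot: [-0.344, 0.939, -0.0, -0.001]
ft_force: [0.7, -0.7, -3.0]
width: 0.518
grasp_force: 62.1
```

```bash
python3 - <<'E'
from h import *
go([.4448,.4119,.184],174.7); s=ctrl.observe();print(s["width"],s["ft_force"])
E
```

```text
t 23.1333 pos [0.4521 0.2738 0.1814] yaw 130.25044311077946 shift cm [-8.3663 11.0095 -0.2744] ('rz', np.float64(-44.44955688922053))
0.5179714954969353 [ 0.6834 -0.712  -3.042 ]
```

jog_arm --motion '[{"jaw": 255,"tx": -1.7,"ty": 2.2,"tz": 0,"rx": 0,"ry": 0,"rz": -7},{"jaw": 255,"tx": -3.4,"ty": 4.4,"tz": 0,"rx": 0,"ry": 0,"rz": -14},{"jaw": 255,"tx": -5,"ty": 6.6,"tz": 0,"rx": 0,"ry": 0,"rz": -21},{"jaw": 255,"tx": -6.7,"ty": 8.8,"tz": 0,"rx": 0,"ry": 0,"rz": -28},{"jaw": 255,"tx": -8.4,"ty": 11,"tz": 0,"rx": 0,"ry": 0,"rz": -35}]'

```text
t: 23.55
ee_pos: [0.446, 0.412, 0.181]
ee_rot: [-0.611, 0.792, 0.0, -0.001]
ft_force: [1.2, 0.7, -2.2]
width: 0.522
grasp_force: 62.1
```

jog_arm --motion '[{"jaw": 255,"tx": 0,"ty": 0,"tz": 1,"rx": 0,"ry": 0,"rz": -5},{"jaw": 255,"tx": 0,"ty": 0,"tz": 3,"rx": 0,"ry": 0,"rz": -9.4},{"jaw": 255,"tx": 0,"ty": 0,"tz": 6,"rx": 0,"ry": 0,"rz": -9.4},{"jaw": 255,"tx": 0,"ty": 0,"tz": 8,"rx": 0,"ry": 0,"rz": -9.4},{"jaw": 255,"tx": 0,"ty": 0,"tz": 8,"rx": 0,"ry": 0,"rz": -9.4}]'

```text
t: 23.97
ee_pos: [0.4439, 0.4084, 0.0952]
ee_rot: [-0.671, 0.741, -0.0, -0.006]
ft_force: [-0.4, 0.0, -3.6]
width: 0.518
grasp_force: 62.1
```

```bash
python3 - <<'E'
from h import *
go([.4448,.4119,-.031],174.7); s=ctrl.observe();print(s["width"],s["ft_force"])
# where is plate L in the tray? bluish-white blob vs tray, in both the top view
a=ctrl.capture("top"); b=cv2.imread("pics/top0.png")[:,:,::-1]
d=a.astype(int)-b; m=((d[:,:,2]>12)&(a.min(2)>150)).astype(np.uint8); m[:,:105]=0;m[:,175:]=0;m[:190]=0;m[280:]=0
n,l,s_,c=cv2.connectedComponentsWithStats(m)
for i in range(1,n):
    if s_[i,4]>15: print(s_[i],c[i],px2w("top",c[i],.015))
E
```

```text
t 23.9667 pos [0.4439 0.4084 0.0952] yaw 174.28734421597133 shift cm [-0.4707 -0.1466 12.6111] ('rz', np.float64(-0.412655784028658))
0.5184135189186088 [-0.3892  0.0346 -3.561 ]
[128 211  30  19 335] [142.4269 219.797 ] [[0.5364 0.4059 0.015 ]]
[123 243  19  18 184] [134.0598 251.0761] [[0.4405 0.4319 0.015 ]]
[108 267   4  10  30] [109.7333 272.0667] [[0.3774 0.5081 0.015 ]]
```

L lies at (0.536, 0.406), as planned. Lowering the small plate.

jog_arm --motion '[{"jaw": 255,"tx": -0.1,"ty": 0,"tz": 2,"rx": 0,"ry": 0,"rz": 0},{"jaw": 255,"tx": -0.1,"ty": 0,"tz": 4.5,"rx": 0,"ry": 0,"rz": 0},{"jaw": 255,"tx": -0.1,"ty": 0,"tz": 7,"rx": 0,"ry": 0,"rz": 0},{"jaw": 255,"tx": -0.1,"ty": 0,"tz": 8.5,"rx": 0,"ry": 0,"rz": 0},{"jaw": 255,"tx": -0.1,"ty": 0,"tz": 8.5,"rx": 0,"ry": 0,"rz": 0}]'

```text
t: 24.43
ee_pos: [0.4457, 0.4104, 0.0151]
ee_rot: [-0.671, 0.742, -0.0, -0.003]
ft_force: [-0.3, -0.5, -3.7]
width: 0.519
grasp_force: 62.1
```

jog_arm --motion '[{"jaw": 255,"tx": 0,"ty": 0,"tz": 0.5,"rx": 0,"ry": 0,"rz": 0},{"jaw": 255,"tx": 0,"ty": 0,"tz": 1,"rx": 0,"ry": 0,"rz": 0},{"jaw": 255,"tx": 0,"ty": 0,"tz": 1.5,"rx": 0,"ry": 0,"rz": 0},{"jaw": 255,"tx": 0,"ty": 0,"tz": 1.5,"rx": 0,"ry": 0,"rz": 0},{"jaw": 255,"tx": 0,"ty": 0,"tz": 1.5,"rx": 0,"ry": 0,"rz": 0}]'

```text
t: 24.85
ee_pos: [0.4471, 0.4119, 0.0036]
ee_rot: [-0.671, 0.741, 0.0, 0.0]
ft_force: [0.4, -0.3, -2.3]
width: 0.524
grasp_force: 62.2
```

```bash
python3 - <<'E'
from h import *
go([.4448,.4119,-.031],174.7); s=ctrl.observe();print(s["width"],s["ft_force"])
E
```

```text
t 24.85 pos [0.4471 0.4119 0.0036] yaw 174.30580148172646 shift cm [0.0285 0.2291 3.4577] ('rz', np.float64(-0.3941985182735266))
0.5236760098362032 [ 0.3919 -0.336  -2.2936]
```

jog_arm --motion '[{"jaw": 255,"tx": 0,"ty": 0.2,"tz": 0.8,"rx": 0,"ry": 0,"rz": 0},{"jaw": 255,"tx": 0,"ty": 0.2,"tz": 1.6,"rx": 0,"ry": 0,"rz": 0},{"jaw": 255,"tx": 0,"ty": 0.2,"tz": 2.4,"rx": 0,"ry": 0,"rz": 0},{"jaw": 255,"tx": 0,"ty": 0.2,"tz": 2.8,"rx": 0,"ry": 0,"rz": 0},{"jaw": 255,"tx": 0,"ty": 0.2,"tz": 2.8,"rx": 0,"ry": 0,"rz": 0}]'

```text
t: 25.27
ee_pos: [0.4442, 0.411, -0.0269]
ee_rot: [-0.671, 0.741, -0.0, -0.001]
ft_force: [-0.0, 0.2, -1.9]
width: 0.517
grasp_force: 62.2
```

jog_arm --motion '[{"jaw": 255,"tx": 0,"ty": 0,"tz": 0.1,"rx": 0,"ry": 0,"rz": 0},{"jaw": 255,"tx": 0,"ty": 0,"tz": 0.3,"rx": 0,"ry": 0,"rz": 0},{"jaw": 255,"tx": 0,"ty": 0,"tz": 0.5,"rx": 0,"ry": 0,"rz": 0},{"jaw": 255,"tx": 0,"ty": 0,"tz": 0.6,"rx": 0,"ry": 0,"rz": 0},{"jaw": 255,"tx": 0,"ty": 0,"tz": 0.7,"rx": 0,"ry": 0,"rz": 0}]'

```text
t: 25.68
ee_pos: [0.4451, 0.4121, -0.031]
ee_rot: [-0.671, 0.741, -0.0, 0.0]
ft_force: [-4.6, -2.4, 8.1]
width: 0.521
grasp_force: 63.5
```

On the floor. Releasing and rising.

jog_arm --motion '[{"jaw": 98,"tx": 0,"ty": 0,"tz": 0,"rx": 0,"ry": 0,"rz": 0},{"jaw": 98,"tx": 0,"ty": 0,"tz": -0.1,"rx": 0,"ry": 0,"rz": 0},{"jaw": 98,"tx": 0,"ty": 0,"tz": -0.3,"rx": 0,"ry": 0,"rz": 0},{"jaw": 98,"tx": 0,"ty": 0,"tz": -2,"rx": 0,"ry": 0,"rz": 0},{"jaw": 98,"tx": 0,"ty": 0,"tz": -5,"rx": 0,"ry": 0,"rz": 0}]'

```text
t: 26.1
ee_pos: [0.4434, 0.4101, 0.015]
ee_rot: [-0.671, 0.741, -0.0, -0.003]
ft_force: [-0.3, 0.2, 0.5]
width: 0.62
grasp_force: 0.0
```

jog_arm --motion '[{"jaw": 98,"tx": 0,"ty": 0,"tz": -4,"rx": 0,"ry": 0,"rz": 0},{"jaw": 98,"tx": 0,"ty": 0,"tz": -8,"rx": 0,"ry": 0,"rz": 0},{"jaw": 98,"tx": 0,"ty": 0,"tz": -12,"rx": 0,"ry": 0,"rz": 0},{"jaw": 98,"tx": 0,"ty": 0,"tz": -15,"rx": 0,"ry": 0,"rz": 0},{"jaw": 98,"tx": 0,"ty": 0,"tz": -15,"rx": 0,"ry": 0,"rz": 0}]'

```text
t: 26.52
ee_pos: [0.4476, 0.4139, 0.1777]
ee_rot: [-0.671, 0.741, 0.001, 0.007]
ft_force: [-0.4, -0.1, 1.2]
width: 0.617
grasp_force: 0.0
```

jog_arm --motion '[{"jaw": 98,"tx": 18,"ty": 0,"tz": -3,"rx": 0,"ry": 0,"rz": 0},{"jaw": 98,"tx": 18,"ty": 0,"tz": -3,"rx": 0,"ry": 0,"rz": 0},{"jaw": 98,"tx": 18,"ty": 0,"tz": -3,"rx": 0,"ry": 0,"rz": 0},{"jaw": 98,"tx": 18,"ty": 0,"tz": -3,"rx": 0,"ry": 0,"rz": 0},{"jaw": 98,"tx": 18,"ty": 0,"tz": -3,"rx": 0,"ry": 0,"rz": 0}]'

```text
t: 26.93
ee_pos: [0.4273, 0.2296, 0.2005]
ee_rot: [-0.671, 0.742, -0.0, 0.002]
ft_force: [0.9, 0.6, 0.6]
width: 0.62
grasp_force: 0.0
```

```bash
python3 - <<'E'
from h import *
a=ctrl.capture("top"); b=cv2.imread("pics/top0.png")[:,:,::-1]
d=a.astype(int)-b; m=((d[:,:,2]>12)&(a.min(2)>150)).astype(np.uint8); m[:,:105]=0;m[:,175:]=0;m[:190]=0;m[280:]=0
n,l,s_,c=cv2.connectedComponentsWithStats(m)
for i in range(1,n):
    if s_[i,4]>15: print(s_[i],c[i],px2w("top",c[i],.015))
print("arm",ctrl.observe()["ee_pos"],ctrl.observe()["ft_force"],ctrl.observe()["width"])
E
python3 blobs.py
```

```text
[128 211  30  19 320] [142.4219 219.7969] [[0.5364 0.4059 0.015 ]]
[170 234   5   8  24] [172.5833 237.625 ] [[0.4796 0.3121 0.015 ]]
arm [0.4276 0.2291 0.2012] [ 0.8569 -1.1914  1.2428] 0.6162110391865229
[225 165 127  18 307] [288.9544 172.2736]
[314 165  21   5  59] [321.9153 166.1525]
[337 190  15  27 337] [344.5134 203.0564]
[347 232   5  43  76] [349.4868 255.1711]
[330 236  18  23 337] [338.5668 247.4065]
[205 262  99  13 227] [252.2907 268.4802]
```

jog_arm --motion '[{"jaw": 98,"tx": 18,"ty": 0,"tz": -6,"rx": 0,"ry": 0,"rz": 0},{"jaw": 98,"tx": 18,"ty": 0,"tz": -6,"rx": 0,"ry": 0,"rz": 0},{"jaw": 98,"tx": 18,"ty": 0,"tz": -6,"rx": 0,"ry": 0,"rz": 0},{"jaw": 98,"tx": 18,"ty": 0,"tz": -6,"rx": 0,"ry": 0,"rz": 0},{"jaw": 98,"tx": 18,"ty": 0,"tz": -6,"rx": 0,"ry": 0,"rz": 0}]'

```text
t: 27.45
ee_pos: [0.4093, 0.0516, 0.2602]
ee_rot: [-0.671, 0.742, -0.001, 0.001]
ft_force: [-0.4, 1.2, 0.9]
width: 0.618
grasp_force: 0.0
```

```bash
python3 - <<'E'
from h import *
for n in ("top","side"):
    a=ctrl.capture(n); b=cv2.imread(f"pics/{n}0.png")[:,:,::-1]
    d=np.abs(a.astype(int)-b).max(2); m=(d>12).astype(np.uint8)
    mk=np.zeros_like(m); cv2.fillConvexPoly(mk,w2px(n,[[.5793,.3312,.02],[.5933,.4686,.02],[.406,.484,.02],[.392,.346,.02]]).astype(np.int32),1); m&=mk
    k,l,s_,c=cv2.connectedComponentsWithStats(m)
    for i in range(1,k):
        if s_[i,4]>15: print(n,s_[i],c[i],px2w(n,c[i],.015), a[l==i].mean(0))
print(ctrl.observe()["t"],ctrl.observe()["ee_pos"])
E
```

```text
top [129 211  32  19 410] [144.3463 220.0756] [[0.5355 0.3999 0.015 ]] [200.0976 206.761  217.5049]
top [128 241  29  18 326] [142.2638 248.9693] [[0.4465 0.4063 0.015 ]] [199.6166 206.0644 216.4233]
side [223 361  38  49 948] [241.8186 385.0992] [[0.5338 0.4064 0.015 ]] [213.9715 218.3766 227.0865]
side [267 376  33  44 771] [283.0882 397.1427] [[0.4451 0.4121 0.015 ]] [214.8262 219.3528 228.2166]
27.55 [0.4099 0.0519 0.2604]
```

Both cameras agree that both plates lie in the tray, at (0.535, 0.405) and (0.445, 0.41). The round parts are in the bin and the arm is clear.

```bash
python3 -c "
from bench import ctrl
print(ctrl.hand_in())"
```

```text
the job is handed in; nothing more can be done
None
```

I handed the job in at about 27.6 s; the last camera checks showed both round parts in the bin and both plates in the low tray, and the board lowered back under control to its start height and the arm clear; the hand-in returned no verdict.

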